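# Pack the lockout kit into its carry case

## Task

Pack the lockout kit: open the lid of the grey carry case right back to its stop, then lift every padlock off the yellow hook rack and put it in the case, along with the red hex-key set and the roll of black tape if they are on the bench. When everything is in, shut the lid fully, and leave the other things where they stand.

Things in the scene. Friction and masses are not known exactly. Their poses are not given: they have to be found in the camera images.
- lid (a joint): angle of the case's lid: 0 shut, grows as its front edge rises, 1.75 rad (about 100 degrees) at its stop. A stiff friction hinge (about 0.35 N m; a few N at the handle) holds it wherever it is left. It starts between shut and a little ajar
- lid_handle (a point): middle of the lid's handle, a steel bar 10 mm thick, about 95 mm clear length, parallel to the hinge (own y), 145 mm in front of the hinge line near the front edge; 38 mm clear between bar and lid. Turns with the lid. It can be pinched from above and turns between the pads as the lid swings
- lid_hinge (a point): point on the hinge line at the middle of the case's far rim, 105 mm above the bench. Own y is the hinge axis, own -x points along the lid to its front edge; turns with the lid. In this frame the handle bar lies at x -145, z +55 mm at any lid angle. The lid is 174 by 254 mm, 12 mm thick (z 0 to 12)
- case_in (a point): centre of the inner floor of the fixed grey case with black lid and orange latches: inside 160 (own x) by 240 (own y) by 100 mm deep, walls and floor 5 mm thick. Own x points from the front to the hinge side, z up. A padlock fits in standing or lying
- rack: fixed hook rack: upright yellow panel 270 mm wide (own y), 252 mm high; origin on the bench under the panel's front face. Three hooks of 6 mm rod point along own -x at own y -80, 0, +80 mm; the padlocks hang about 52 mm out
- hook_mid (a point): the middle hook where a padlock hangs: centre of the rod, 240 mm above the bench. Every hook's tip is 20 mm further out and turns up 9 mm. To free a padlock raise it 12 to 18 mm (beyond 22 mm its body meets the hook from below), then draw it level at least 45 mm along the rack's own -x, then lift on
- lock_red_center (a point): centre of the BODY of the red padlock (0.13 to 0.21 kg): block 24 (own x) by 40 (own y) by 46 mm (own z); the steel shackle, 36 mm wide, rises along +z to 58.5 mm above this point. Hangs by the shackle on one of the rack's hooks (which one varies); grasp the body across its 40 mm from above, a finger either side of the shackle. May be absent
- lock_yellow_center (a point): centre of the BODY of the yellow padlock (0.13 to 0.21 kg): block 24 (own x) by 40 (own y) by 46 mm (own z); the steel shackle, 36 mm wide, rises along +z to 58.5 mm above this point. Hangs by the shackle on one of the rack's hooks (which one varies); grasp the body across its 40 mm from above, a finger either side of the shackle. May be absent
- lock_blue_center (a point): centre of the BODY of the blue padlock (0.13 to 0.21 kg): block 24 (own x) by 40 (own y) by 46 mm (own z); the steel shackle, 36 mm wide, rises along +z to 58.5 mm above this point. Hangs by the shackle on one of the rack's hooks (which one varies); grasp the body across its 40 mm from above, a finger either side of the shackle. May be absent
- hex_center (a point): centre of the red folding hex-key set, a flat block 31 (own x) by 90 (own y) by 24 mm high lying on the bench; grasp it across its 31 mm. May be absent
- tape_center (a point): centre of the roll of black electrical tape, 57 mm across and 19 mm high, lying flat on the bench; solid to the fingers: grasp it across its outside. May be absent
- tape_measure: yellow tape measure 39 x 78 x 70 mm, origin under its centre; is a bystander, to be left where it stands
- sanding_block: brown sanding block 66 x 114 x 34 mm, origin under its centre; is a bystander, to be left where it stands

How it is judged:
By the outcome, as a careful person would: the job done as asked, in the order asked, and still so for the second after the job is handed in, with the robot touching nothing.
Of lock_red, lock_yellow, lock_blue only 2 to 3 are there at a start; the rules pass over those that are not, and their reading is None.
Of hex_key_set, black_tape only 1 to 2 are there at a start; the rules pass over those that are not, and their reading is None.
At some moment in a run one of hex_key_set, black_tape may be knocked a few centimetres aside while the robot is not near it.
Once in a run the grip may slacken for a moment while it holds something.
It also fails if it takes over 210 s, if anything falls off the work surface, if the arm or the gripper's body presses on something with over 40 N, if the wrist force passes 120 N, or if a joint passes its speed limit or range.

## Robot

A 6-joint arm with a two-finger parallel gripper is mounted at the origin on a cart in front of the work surface, level with it; the furniture and walls round the work are solid. World frame = base frame: x ahead of the robot, y to its left, z up, the work surface at z = 0. Lengths are in m, angles in degrees, forces in N, time in s.
With the tool pointing down it reaches from about 0.375 to 0.9 m from the base axis. Payload 3.1 kg.
Tool frame: the origin (TCP) lies at the very end of the fingers, on their centre line; the grasp point (between the pads) lies grip_point_offset behind it (grip_point_offset is the distance from the TCP to the grasp point, in m); z points along the fingers, y is the line along which they close (so a half turn about z gives the same grasp; the last joint's range is limited). The gripper opens to 87 mm and grips with 3 to 60 N. Pads are 19 mm wide; open, the fingers measure 117 mm over their backs; the gripper's body (75 mm by 190 mm) begins 51 mm behind the grasp point.
Start: joints at [62.481, 30.224, 82.088, -0, 67.689, -10.227], TCP at [0.186, 0.597, 0.223] pointing down, gripper open.
Joint ranges: [-176.69, 176.69], [-43.24, 126.21], [12.49, 139.97], [-82, 262], [0, 151.66], [-163.58, 163.58]. Speed limits (degrees/s): [159.86, 159.86, 180, 180, 180, 180].

## Interface

Orientations are given as a 3x3 rotation matrix whose columns are the frame's x, y, z axes.
In Python, from rig import * gives the robot as it stands.
- The arm moves only by the tool move_arm, never from a script. Its argument "increments" is a list of rows, each a list of 3 entries, a list of its own where there are three numbers: the shift along the tool's x, y, z in units of 30 mm (1.0 is 30 mm), then the turn, a rotation vector about the tool's x, y, z in units of 120 degrees (1.0 is 120 degrees), then the closure, from 0 (fully open) to 1 (shut). A call has 1 to 20 rows; each row shifts and turns the commanded pose from where the row before left it, along the tool's axes as they then stand; what a row does not reach is not made up. A row lasts 1/12 s, in which the tool goes at most 41.7 mm and 7.16 degrees, less where a joint would pass 70% of its speed; a pose out of reach is approached as far as the arm can. A call with a number of a shift or a turn outside -1 to 1 is refused whole. A call with a gripper value outside its range is refused whole. The fingers move at their own pace and stop on an object; the grip force is fixed at half the most. Time passes only in rows, so rows that do not move let the fingers close. It gives the time, the measured TCP pose, the force, the opening and the grip force at its end, in the units of the state.
- read_state(): the state, without advancing time (a new reading comes with each control period).
- capture(name): name is "scene" or "top"; returns a dict with "img" (420x560x3 uint8, red, green, blue), "mtx" (3x3 intrinsics, pixels), "eye" and "rotation" of the camera in the world. Camera axes: x right, y down, z forward; pixel columns grow to the right and rows downward; lengths in m; the calibration is good to about 2 mm. A picture is of the moment at which its call begins. There is no depth.
- hand_in(): hands the job in; it is judged then, once.
Trained networks look in a picture, given as the dict that the camera call returned (one of the last four; its "shot" number tells which), for a name from the list of things; names that differ only in an ending like _2 or _b are one class to them, and where a whole thing is asked for, a point or a joint stands for the part that bears it (a point fixed in the world has none). Each returns a list of dicts, best first, with "confidence" (0 to 1); they miss things now and then, are a little off and sometimes report something else, mostly with a low value. They report only what shows in the picture. A call takes as long as a camera call.
- search_frame(picture, label): "extent" ([left, top, right, bottom] as shares, 0 to 1, of the picture: columns of its width, rows of its height, round what is visible of it).
- pinpoint(picture, label): "xy" ([column, row] as shares, 0 to 1, of the picture: columns of its width, rows of its height: a listed point, or the origin of a listed thing).
The state is a dict: "time_s": time; "joint_positions": joint angles; "qvel": joint speeds; "tau": joint torques, N m; "position": TCP position; "tcp_rot": TCP orientation; "force": force on the tool from outside, world axes, zero at the start; "moment": the same for the moment, N m; "opening": opening from 0.0 (shut) to 1.0 (fully open); "grasp_force": force on a finger pad.
Only numpy, scipy, OpenCV 4.12 (cv2) and the standard library are available. Lean on these libraries where they do the work, as an engineer would, in place of code of your own. Each camera call takes 0.05 s, during which the arm holds its last target. There are 200 camera calls.

## Working session

There is one attempt and no reset: what is moved stays moved. The work goes in short steps, Python scripts to look and compute and a tool call to move; the robot and the scene stay as the last step left them, time stands still between calls to the robot, and variables do not carry over. Pictures are saved under pics/ and viewed, at most 14 in all, crops included, and the job is handed in when it is done.

Besides the shell and the picture viewer there is one more tool, called after "Call:" as a command line: name --argument value ..., lists and objects as JSON in quotes. move_arm: Moves the arm, as the interface text tells. Its arguments: {"type":"object","properties":{"increments":{"type":"array"}},"required":["increments"]}

```bash
mkdir -p pics; ls
cat > h.py <<'E'
from rig import *
import numpy as np, cv2
def save(c,n): cv2.imwrite(f'pics/{n}.png',cv2.cvtColor(c['img'],cv2.COLOR_RGB2BGR))
def ray(c,xy):
    h,w=c['img'].shape[:2]
    d=np.linalg.inv(c['mtx'])@[xy[0]*w,xy[1]*h,1]; d=np.array(c['rotation'])@d
    return np.array(c['eye']),d/np.linalg.norm(d)
def atz(c,xy,z):
    e,d=ray(c,xy); return e+d*(z-e[2])/d[2]
def tri(c1,x1,c2,x2):
    e1,d1=ray(c1,x1);e2,d2=ray(c2,x2)
    A=np.stack([d1,-d2],1);s=np.linalg.lstsq(A,e2-e1,rcond=None)[0]
    p,q=e1+s[0]*d1,e2+s[1]*d2
    return (p+q)/2,np.linalg.norm(p-q)
def proj(c,P):
    p=np.array(c['mtx'])@(np.array(c['rotation']).T@(np.array(P)-c['eye']));return p[:2]/p[2]
E
python3 - <<'E'
from h import *
np.set_printoptions(precision=3,suppress=True)
a=capture('scene');b=capture('top');save(a,'s0');save(b,'t0')
print(a['eye'],b['eye'])
for n in ['lid_handle','lid_hinge','case_in','rack','hook_mid','lock_red_center','lock_yellow_center','lock_blue_center','hex_center','tape_center','tape_measure','sanding_block']:
    p=pinpoint(a,n);q=pinpoint(b,n)
    print(n,[(np.round(x['confidence'],2),np.round(x['xy'],3)) for x in p[:2]],[(np.round(x['confidence'],2),np.round(x['xy'],3)) for x in q[:2]], tri(a,p[0]['xy'],b,q[0]['xy']) if p and q else '', atz(b,q[0]['xy'],0.01) if q else '')
s=read_state();print(s)
E
```

```text
pics
[-0.05  -0.375  0.913] [ 0.272 -0.047  1.495]
lid_handle [(np.float64(0.88), array([0.34 , 0.482])), (np.float64(0.67), array([0.714, 0.79 ]))] [(np.float64(0.59), array([0.346, 0.539]))] (array([0.455, 0.223, 0.148]), np.float64(0.0025114650632517637)) [0.473 0.252 0.01 ]
lid_hinge [(np.float64(0.89), array([0.395, 0.437]))] [(np.float64(0.68), array([0.352, 0.437]))] (array([0.612, 0.235, 0.092]), np.float64(0.008886535942812574)) [0.635 0.249 0.01 ]
case_in [(np.float64(0.72), array([0.73 , 0.615])), (np.float64(0.21), array([0.63 , 0.652]))] []  
rack [(np.float64(0.68), array([0.713, 0.789])), (np.float64(0.39), array([0.721, 0.661]))] [(np.float64(0.55), array([0.671, 0.556])), (np.float64(0.23), array([0.492, 0.504]))] (array([ 0.465, -0.413,  0.023]), np.float64(0.0044196862942789805)) [ 0.468 -0.418  0.01 ]
hook_mid [(np.float64(0.91), array([0.723, 0.651]))] [(np.float64(0.63), array([0.671, 0.53 ]))] (array([ 0.474, -0.367,  0.232]), np.float64(0.006258283419047283)) [ 0.508 -0.42   0.01 ]
lock_red_center [(np.float64(0.69), array([0.693, 0.747]))] [(np.float64(0.58),
[... 1194 characters left out ...]
7]))] [(np.float64(0.77), array([0.583, 0.484])), (np.float64(0.55), array([0.672, 0.553]))] (array([ 0.575, -0.236,  0.006]), np.float64(0.002324063346400113)) [ 0.575 -0.237  0.01 ]
{'time_s': 1.3, 'joint_positions': array([ 62.484,  30.224,  82.086,  -0.001,  67.69 , -10.228]), 'qvel': array([0.073, 0.057, 0.021, 0.122, 0.042, 0.117]), 'tau': array([  0.001, -44.002, -17.698,   0.063,   0.05 ,  -0.   ]), 'position': array([0.186, 0.597, 0.223]), 'tcp_rot': array([[-0.955,  0.297,  0.   ],
       [ 0.297,  0.955,  0.   ],
       [-0.   ,  0.   , -1.   ]]), 'force': array([ 0.857, -0.225,  0.484]), 'moment': array([-0.003, -0.059, -0.028]), 'grasp_force': 0.0, 'opening': 0.9979703808437509}
```

View pics/s0.png

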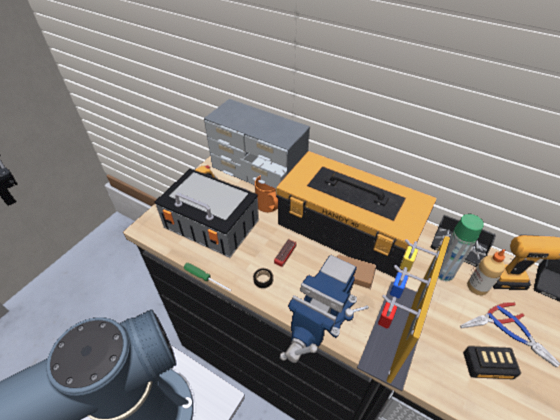

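View pics/t0.png

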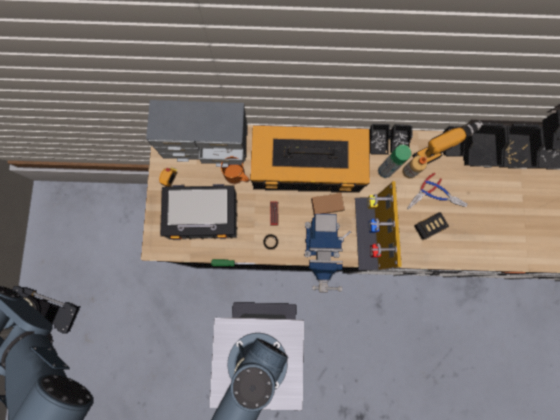

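Scene view: case at about (205,210) px with the handle at (192,203). Hex set at (286,252), tape roll at (262,278), and a vise at (325,300). Rack panel at (415,310), with yellow, blue and red locks at (408,260), (398,285) and (388,315). The top view agrees. Next I'll refine the poses with averaged detections and wireframe overlays.

```bash
cat >> h.py <<'E'
def casebox(hx,hy,yaw,th):
    # hinge at (hx,hy,.105); returns dict of polylines
    c,s=np.cos(yaw),np.sin(yaw);R=np.array([[c,-s,0],[s,c,0],[0,0,1]])
    H=np.array([hx,hy,.105])
    L=np.array([[np.cos(th),0,np.sin(th)],[0,1,0],[-np.sin(th),0,np.cos(th)]])
    f=lambda p:H+R@(L@np.array(p)); g=lambda p:H+R@np.array(p)
    return [[f((0,-.127,.012)),f((0,.127,.012)),f((-.174,.127,.012)),f((-.174,-.127,.012)),f((0,-.127,.012))],
            [f((-.145,-.0475,.055)),f((-.145,.0475,.055))],
            [g((-.17,-.125,-.105)),g((-.17,.125,-.105))],[g((-.17,-.125,-.105)),g((0,-.125,-.105))]]
def draw(im,c,lines,col):
    for l in lines:
        cv2.polylines(im,[np.round([proj(c,p)*8 for p in l]).astype(np.int32).reshape(-1,1,2)],False,col,1,cv2.LINE_AA,3)
def rackbox(x,y,yaw):
    c,s=np.cos(yaw),np.sin(yaw);R=np.array([[c,-s,0],[s,c,0],[0,0,1]]);O=np.array([x,y,0.])
    f=lambda p:O+R@np.array(p)
    l=[[f((0,-.135,0)),f((0,.135,0)),f((0,.135,.252)),f((0,-.135,.252)),f((0,-.135,0))]]
    for k in(-.08,0,.08):
        l.append([f((0,k,.24)),f((-.072,k,.24)),f((-.072,k,.249))])
        z=.24+.003-.0585 # body centre guess
        for zz in (z-.023,z+.023): l.append([f((-.052+a,k+b,zz)) for a,b in((-.012,-.02),(.012,-.02),(.012,.02),(-.012,.02),(-.012,-.02))])
    return l
E
python3 - <<'E'
from h import *
np.set_printoptions(precision=4,suppress=True)
names=['lid_handle','lid_hinge','hook_mid','lock_red_center','lock_yellow_center','lock_blue_center','hex_center','tape_center']
A={n:[] for n in names}
for k in range(3):
    a=capture('scene');b=capture('top')
    for n in names:
        p=pinpoint(a,n);q=pinpoint(b,n)
        print(n,[(round(x['confidence'],2),np.round(np.array(x['xy'])*[560,420],1)) for x in p[:1]],[(round(x['confidence'],2),np.round(np.array(x['xy'])*[560,420],1)) for x in q[:2]], tri(a,p[0]['xy'],b,q[0]['xy']) if p and q else '')
print(a['mtx'],b['mtx']);print(read_state()['time_s'])
import pickle;pickle.dump((a,b),open('ab.pkl','wb'))
def crop(c,x0,y0,w,h,s,n):
    cv2.imwrite(f'pics/{n}.png',cv2.cvtColor(cv2.resize(c['img'][y0:y0+h,x0:x0+w],None,fx=s,fy=s,interpolation=cv2.INTER_CUBIC),cv2.COLOR_RGB2BGR))
E
```

```text
lid_handle [(0.88, array([191.3, 200.7]))] [] 
lid_hinge [(0.9, array([225.3, 183.5]))] [(0.79, array([197.6, 184.1]))] (array([0.6155, 0.2302, 0.0895]), np.float64(0.004705177982575409))
hook_mid [(0.64, array([404.5, 274.6]))] [(0.85, array([373.9, 222.4])), (0.31, array([369.1, 202. ]))] (array([ 0.4767, -0.3652,  0.2214]), np.float64(0.009918515719062042))
lock_red_center [(0.88, array([385.1, 310.9]))] [(0.71, array([379.7, 233.9])), (0.71, array([374.2, 222.6]))] (array([ 0.4384, -0.3803,  0.1422]), np.float64(0.04089022585516298))
lock_yellow_center [(0.66, array([409. , 258.1]))] [(0.56, array([373.5, 202. ]))] (array([ 0.5446, -0.3644,  0.201 ]), np.float64(0.001643977614330802))
lock_blue_center [(0.57, array([396.5, 286.2]))] [(0.7, array([371.7, 222.8])), (0.67, array([323.7, 203.8]))] (array([ 0.4808, -0.3648,  0.1693]), np.float64(0.0022972022919247478))
hex_center [(0.76, array([283.4, 254.4]))] [(0.64, array([274.8, 214.6]))] (array([ 0.5244, -0.0438,  0.0131]), np.float64(0.0034679822989459818))
tape_center [(0.73, array([262.2, 280.3]))] [(0.6, array([274.5, 243.1])
[... 1882 characters left out ...]
, np.float64(0.0024399083225533653))
lock_blue_center [(0.86, array([397.9, 288.7]))] [(0.51, array([373.5, 229.2]))] (array([ 0.4576, -0.3675,  0.1932]), np.float64(0.0033937559562865994))
hex_center [(0.67, array([287.5, 250.6]))] [(0.75, array([274.6, 211. ])), (0.46, array([371.2, 204.1]))] (array([ 0.5397, -0.0451,  0.0142]), np.float64(0.0026463621360341832))
tape_center [(0.69, array([263.8, 281.4]))] [(0.53, array([272.3, 242. ]))] (array([ 0.4249, -0.0384, -0.002 ]), np.float64(0.001886230176034039))
[[380.4079   0.     280.198 ]
 [  0.     380.4079 211.9048]
 [  0.       0.       1.    ]] [[406.812    0.     277.3424]
 [  0.     406.812  208.2888]
 [  0.       0.       1.    ]]
4.0
```

```bash
cat > ov.py <<'E'
from h import *
import pickle
def tile(c,x0,y0,w,h,s,lines,col=(0,255,0)):
    im=cv2.resize(c['img'][y0:y0+h,x0:x0+w],None,fx=s,fy=s,interpolation=cv2.INTER_CUBIC)[:,:,::-1].copy()
    for l in lines:
        p=np.array([(proj(c,q)+0.5-[x0,y0])*s-.5 for q in l])
        cv2.polylines(im,[np.round(p*8).astype(np.int32).reshape(-1,1,2)],False,col,1,cv2.LINE_AA,3)
    return im
def sheet(a,b,case,rack,n):
    C=casebox(*case);R=rackbox(*rack)
    t=[tile(a,145,160,120,90,10/3,C),tile(a,355,220,120,90*1,10/3,R),tile(b,140,170,120,90,10/3,C),tile(b,330,175,120,90,10/3,R)]
    cv2.imwrite(f'pics/{n}.png',np.vstack([np.hstack(t[:2]),np.hstack(t[2:])]))
E
python3 - <<'E'
from ov import *
a,b=pickle.load(open('ab.pkl','rb'))
r=np.radians
sheet(a,b,(.612,.235,r(0),r(3)),(.472,-.418,r(-88)),'o1')
E
```

```text
(no output)
```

View pics/o1.png

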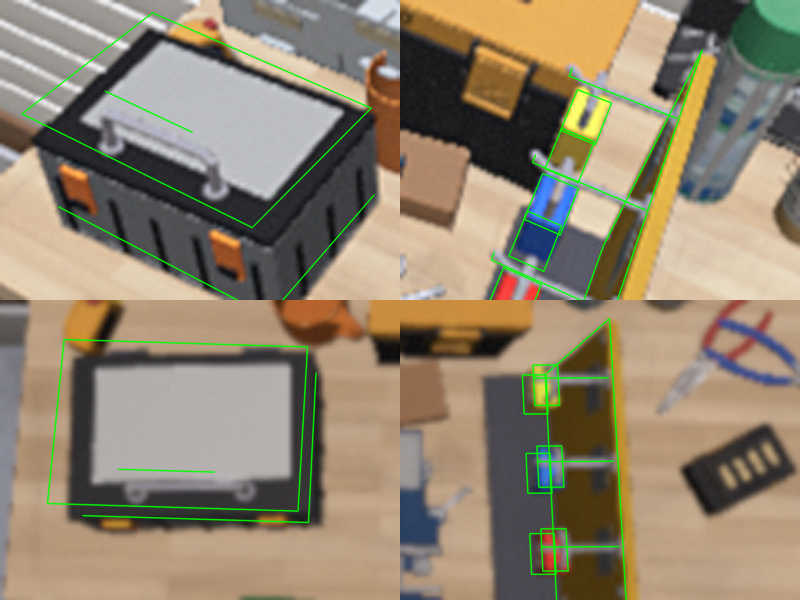

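Run:
```python
from ov import *
from scipy.optimize import least_squares
a,b=pickle.load(open('ab.pkl','rb'))
P=lambda x0,y0,t,oy=0:(np.array(t)-[0,oy]+.5)/(10/3)+[x0,y0]-.5
loc=[(0,.127,.012),(0,-.127,.012),(-.174,-.127,.012),(-.174,.127,.012),(-.145,.0525,.014),(-.145,-.0525,.014),(-.145,.0525,.055),(-.145,-.0525,.055)]
sc=[(150,30),(378,122),(258,240),(38,133),(110,147),(215,193),(103,120),(212,160)]
tp=[(75,352),(316,348),(320,515),(70,520),(135,492),(245,491),None,None]
def world(v):
    hx,hy,y,th=v;c,s=np.cos(y),np.sin(y);R=np.array([[c,-s,0],[s,c,0],[0,0,1]])
    L=np.array([[np.cos(th),0,np.sin(th)],[0,1,0],[-np.sin(th),0,np.cos(th)]])
    return [np.array([hx,hy,.105])+R@L@np.array(p) for p in loc]
def f(v):
    r=[]
    for p,s,t in zip(world(v),sc,tp):
        r.append(proj(a,p)-P(145,160,s))
        if t: r.append(proj(b,p)-P(140,170,(t[0],t[1]-300)))
    return np.concatenate(r)
o=least_squares(f,[.61,.22,0,.05],loss='soft_l1');v=o.x;print(v,np.degrees(v[2:]));print(f(v).reshape(-1,2).round(1).tolist())
print(world(v)[6:])
sheet(a,b,v,(.472,-.418,np.radians(-88)),'o2')
```

```text
[ 0.60222158  0.22302305  0.04210903 -0.008211  ] [ 2.4126695  -0.47045566]
[[0.3, -1.3], [-0.3, 0.6], [0.2, -1.8], [0.6, 1.1], [3.1, 2.7], [-0.9, 0.8], [-3.1, 2.4], [-0.7, 0.1], [1.7, 0.2], [1.9, -0.2], [-0.3, -0.6], [-0.2, -0.3], [0.9, -1.7], [-1.5, -0.6]]
[array([0.45469372, 0.2693537 , 0.15880756]), array([0.45911387, 0.16444678, 0.15880756])]
```

View pics/o2.png

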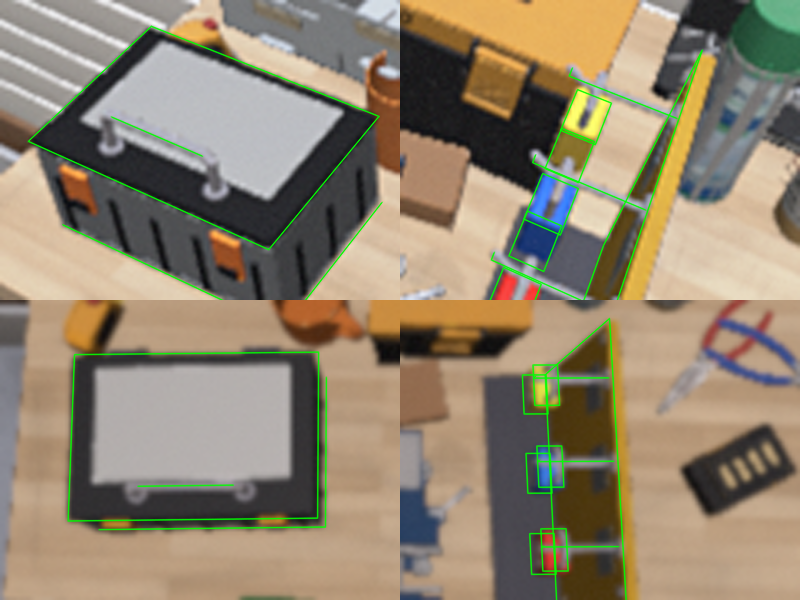

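```bash
cat >> h.py <<'E'
def plan(*targets):
    "remaining shift to each TCP target in tool units (30mm), chained"
    s=read_state();p=np.array(s['position']);R=np.array(s['tcp_rot'])
    print('t',s['time_s'],'p',p.round(4),'yang',np.degrees(np.arctan2(R[1,1],R[0,1])).round(1),'open',round(s['opening'],3),'gf',round(s['grasp_force'],1),'F',np.round(s['force'],1),'q',np.round(s['joint_positions'],0))
    for t in targets:
        t=np.array(t,float);d=R.T@(t-p)/.03;print(t.round(3),'->',d.round(3),'max',abs(d).max().round(2));p=t
E
python3 -c "
from h import *
import rig
print(grip_point_offset)
plan()"
```

```text
0.0187
t 4.0 p [0.1857 0.5967 0.2225] yang 72.7 open 1.0 gf 0.0 F [-0.2  0.1 -0.7] q [ 62.  30.  82.  -0.  68. -10.]
```

Call:
move_arm --increments '[[[0,0,-0.2],[0,0,0.059],0],[[0,0,-0.2],[0,0,0.059],0],[[0,0,-0.2],[0,0,0.059],0],[[0,0,-0.2],[0,0,0.059],0],[[0,0,-0.2],[0,0,0.059],0],[[0,0,-0.2],[0,0,0.059],0],[[0,0,-0.2],[0,0,0.059],0],[[0,0,-0.2],[0,0,0.059],0],[[0,0,-0.2],[0,0,0.059],0],[[0,0,-0.2],[0,0,0.059],0],[[-0.9,0.6,0],[0,0,0],0],[[-0.9,0.6,0],[0,0,0],0],[[-0.9,0.6,0],[0,0,0],0],[[-0.9,0.6,0],[0,0,0],0],[[-0.9,0.6,0],[0,0,0],0],[[-0.9,0.6,0],[0,0,0],0],[[-0.9,0.6,0],[0,0,0],0],[[-0.9,0.6,0],[0,0,0],0],[[-0.9,0.6,0],[0,0,0],0],[[-0.9,0.6,0],[0,0,0],0]]'

```text
time_s: 5.67
position: [0.3753, 0.3315, 0.2828]
tcp_rot: [[-0.033, 0.999, 0.0], [0.999, 0.033, 0.0], [0.0, 0.0, -1.0]]
force: [0.7, -0.3, 0.5]
opening: 0.995
grasp_force: 0.0
```

Call:
move_arm --increments '[[[-0.78,0.5,0],[0,0,0],0],[[-0.78,0.5,0],[0,0,0],0],[[-0.78,0.5,0],[0,0,0],0],[[-0.78,0.5,0],[0,0,0],0],[[-0.78,0.48,0],[0,0,0],0],[[0,0,0.78],[0,0,0],0],[[0,0,0.78],[0,0,0],0.4],[[0,0,0.78],[0,0,0],0.5],[[0,0,0.78],[0,0,0],0.5],[[0,0,0.78],[0,0,0],0.5],[[0,0,0.76],[0,0,0],0.5],[[0,0,0],[0,0,0],0.7],[[0,0,0],[0,0,0],0.8],[[0,0,0],[0,0,0],0.85],[[0,0,0],[0,0,0],1],[[0,0,0],[0,0,0],1],[[0,0,0],[0,0,0],1],[[0,0,0],[0,0,0],1]]'

```text
time_s: 7.17
position: [0.4534, 0.2186, 0.1436]
tcp_rot: [[-0.033, 0.999, 0.002], [0.999, 0.033, 0.0], [0.0, 0.002, -1.0]]
force: [0.6, -0.0, -0.2]
opening: 0.168
grasp_force: 1.5
```

Call:
move_arm --increments '[[[0,0,0],[0,0,0],1],[[0,0,0],[0,0,0],1],[[0,0,0],[0,0,0],1],[[0,0,0],[0,0,0],1]]'

```text
time_s: 7.5
position: [0.4559, 0.2187, 0.1435]
tcp_rot: [[-0.034, 0.999, 0.006], [0.999, 0.034, 0.001], [0.001, 0.006, -1.0]]
force: [5.0, 0.3, -0.9]
opening: 0.103
grasp_force: 30.0
```

Run:
```python
from ov import *
plan()
a=capture('scene');b=capture('top')
v=(.6022,.223,.042,0)
cv2.imwrite('pics/g1.png',np.hstack([tile(a,135,130,120,110,10/3,[]),tile(b,140,160,120,110,10/3,[])]))
# arc targets: bar rel to start
th0=0;
for th in np.radians(range(0,101,10)): print(np.degrees(th).round(),np.round([-.145*np.cos(th)+.055*np.sin(th)+.145,.145*np.sin(th)+.055*np.cos(th)-.055],4))
```

```text
t 7.5 p [0.4559 0.2187 0.1435] yang 1.9 open 0.103 gf 30.0 F [ 5.   0.3 -0.9] q [ 13.  28. 104.  -0.  48.  11.]
0.0 [0. 0.]
10.0 [0.0118 0.0243]
20.0 [0.0276 0.0463]
30.0 [0.0469 0.0651]
40.0 [0.0693 0.0803]
50.0 [0.0939 0.0914]
60.0 [0.1201 0.0981]
70.0 [0.1471 0.1001]
80.0 [0.174  0.0973]
90.0 [0.2  0.09]
100.0 [0.2243 0.0782]
```

View pics/g1.png

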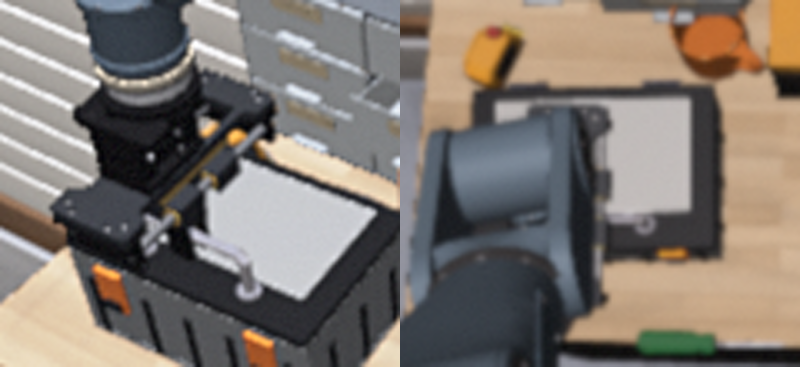

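Run:
```python
from ov import *
a,b=pickle.load(open('ab.pkl','rb'))
S=lambda x,y:(x/560,y/420)
for z in (.1,.2,.3):print(z,atz(b,S(150,158),z),atz(b,S(243,162),z))
print(tri(a,S(206,121),b,S(150,158)),tri(a,S(278,152),b,S(244,162)))
```

```text
0.1 [0.70130521 0.40515745 0.1       ] [0.69724413 0.0737938  0.1       ]
0.2 [0.6705122  0.37276896 0.2       ] [0.66674216 0.0651522  0.2       ]
0.3 [0.63971919 0.34038047 0.3       ] [0.63624019 0.0565106  0.3       ]
(array([0.66781856, 0.34227342, 0.25040048]), np.float64(0.0382101087539552)) (array([0.64856177, 0.05457881, 0.2647472 ]), np.float64(0.004673523952305946))
```

Run:
```python
from ov import *
a,b=pickle.load(open('ab.pkl','rb'))
S=lambda x,y:(x/560,y/420)
print(atz(b,S(150,160),0),atz(b,S(243,162),0))
print(tri(a,S(206,121),b,S(150,133)),tri(a,S(281,153),b,S(244,135)))
print(tri(a,S(206,121),b,S(150,145)),tri(a,S(281,153),b,S(244,148)))
cv2.imwrite('pics/cab.png',np.hstack([tile(a,195,90,120,120,10/3,[]),tile(b,140,90,120,120,10/3,[])]))
```

```text
[0.72417516 0.43685739 0.        ] [0.72774611 0.0824354  0.        ]
(array([0.75680468, 0.39037428, 0.18627561]), np.float64(0.015939682940086866)) (array([0.75327759, 0.08239963, 0.18441103]), np.float64(0.03964874644294176))
(array([0.7134901 , 0.36728884, 0.2167505 ]), np.float64(0.010886886497853477)) (array([0.70386127, 0.06758147, 0.22035894]), np.float64(0.013703029033024467))
```

View pics/cab.png

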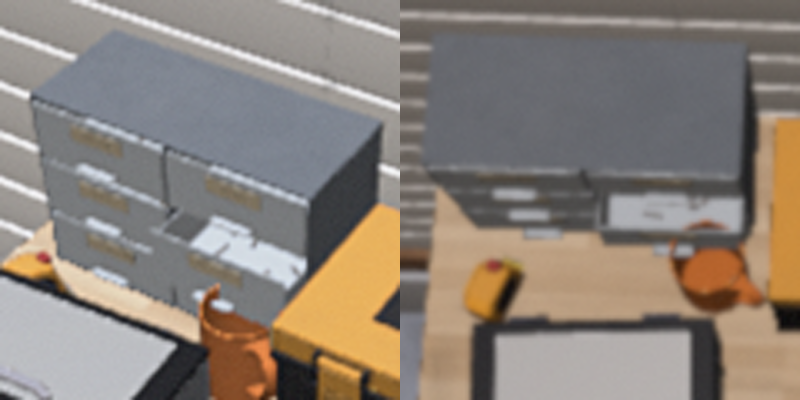

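Call:
move_arm --increments '[[[0,0.2,-0.4],[0,0,0],1],[[0,0.2,-0.4],[0,0,0],1],[[0,0.26,-0.37],[0,0,0],1],[[0,0.26,-0.37],[0,0,0],1],[[0,0.32,-0.31],[0,0,0],1],[[0,0.32,-0.31],[0,0,0],1],[[0,0.37,-0.25],[0,0,0],1],[[0,0.37,-0.25],[0,0,0],1],[[0,0.41,-0.19],[0,0,0],1],[[0,0.41,-0.19],[0,0,0],1],[[0,0.44,-0.11],[0,0,0],1],[[0,0.44,-0.11],[0,0,0],1]]'

```text
time_s: 8.6
position: [0.5687, 0.2244, 0.242]
tcp_rot: [[-0.034, 0.999, -0.009], [0.999, 0.034, 0.003], [0.003, -0.009, -1.0]]
force: [-5.6, 3.7, 2.3]
opening: 0.102
grasp_force: 30.1
```

Call:
move_arm --increments '[[[0,0.45,-0.03],[0,0,0],1],[[0,0.45,-0.03],[0,0,0],1],[[0,0.45,0.05],[0,0,0],1],[[0,0.45,0.05],[0,0,0],1],[[0,0.43,0.12],[0,0,0],1],[[0,0.43,0.12],[0,0,0],1],[[0,0.4,0.2],[0,0,0],1],[[0,0.4,0.2],[0,0,0],1],[[0,0,0],[0,0,0],1],[[0,0,0],[0,0,0],1]]'

```text
time_s: 9.43
position: [0.6778, 0.2302, 0.221]
tcp_rot: [[-0.034, 0.999, 0.003], [0.999, 0.034, 0.008], [0.008, 0.004, -1.0]]
force: [3.1, 7.6, 2.8]
opening: 0.102
grasp_force: 30.1
```

Call:
move_arm --increments '[[[0.05,0.15,0.1],[0,0,0],1],[[0,0.15,0.1],[0,0,0],1],[[0,0,0],[0,0,0],1],[[0,0,0],[0,0,0],1]]'

```text
time_s: 9.77
position: [0.6802, 0.2303, 0.2191]
tcp_rot: [[-0.035, 0.999, -0.009], [0.999, 0.035, 0.003], [0.004, -0.009, -1.0]]
force: [-14.4, 2.5, 21.6]
opening: 0.102
grasp_force: 30.1
```

Run:
```python
from ov import *
plan()
a=capture('scene');b=capture('top')
cv2.imwrite('pics/g2.png',np.hstack([tile(a,135,100,120,130,10/3,[]),tile(b,140,110,120,130,10/3,[])]))
```

```text
t 9.7667 p [0.6802 0.2303 0.2191] yang 2.0 open 0.102 gf 30.1 F [-14.4   2.5  21.6] q [10. 38. 67.  0. 75.  8.]
```

View pics/g2.png

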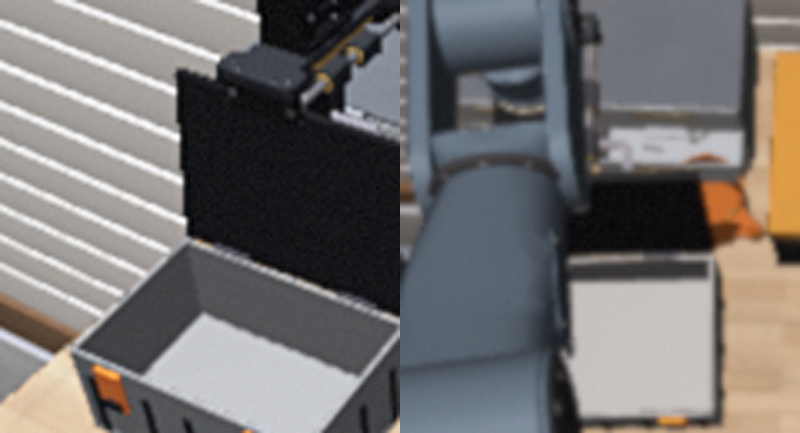

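Lid at its stop; both views show the case fully open. I'll release the handle and go up.

Call:
move_arm --increments '[[[0,-0.03,-0.03],[0,0,0],0.55],[[0,0,0],[0,0,0],0.55],[[0,0,0],[0,0,0],0.55],[[0,0,0],[0,0,0],0.55],[[0,0,-0.5],[0,0,0],0.55],[[0,0,-0.9],[0,0,0],0.55],[[0,0,-0.9],[0,0,0],0.31],[[0,0,-0.9],[0,0,0],0.31],[[0,0,-0.9],[0,0,0],0.31],[[0,0,-0.9],[0,0,0],0.31],[[-0.9,-0.1,0],[0,0,0],0.31],[[-0.9,-0.1,0],[0,0,0],0.31],[[-0.9,-0.2,0],[0,0,0],0.31],[[-0.9,-0.2,0],[0,0,0],0.31],[[-0.9,-0.2,0],[0,0,0],0.31],[[-0.9,-0.2,0],[0,0,0],0.31],[[-0.9,-0.2,0],[0,0,0],0.31],[[-0.9,-0.2,0],[0,0,0],0.31],[[-0.9,-0.2,0],[0,0,0],0.31],[[-0.9,-0.2,0],[0,0,0],0.31]]'

```text
time_s: 11.53
position: [0.6392, -0.0457, 0.3641]
tcp_rot: [[-0.033, 0.999, -0.001], [0.999, 0.033, 0.0], [0.0, -0.001, -1.0]]
force: [0.3, 0.7, 0.4]
opening: 0.69
grasp_force: 0.0
```

Run:
```python
from ov import *
plan((.550,-.363,.36),(.550,-.363,.19))
a=capture('scene');b=capture('top');pickle.dump((a,b),open('ab2.pkl','wb'))
# check lid open: overlay open lid; refine lock positions with color masks
import colorsys
for n,c in (('scene',a),('top',b)):
    hsv=cv2.cvtColor(c['img'],cv2.COLOR_RGB2HSV)
    for col,(h0,h1) in dict(yellow=(24,35),blue=(105,125),red=(0,5)).items():
        m=cv2.inRange(hsv,(h0,170,120),(h1,255,255)).copy()
        m[:, :355]=0; m[:,425:]=0; m[:180]=0
        k,l,s,ce=cv2.connectedComponentsWithStats(m)
        for i in range(1,k):
            if s[i,4]>12: print(n,col,s[i],ce[i].round(1))
for k,nm in ((.08,'yellow'),(0,'blue'),(-.08,'red')):
    y=np.radians(-88);R=np.array([[np.cos(y),-np.sin(y),0],[np.sin(y),np.cos(y),0],[0,0,1]])
    for z in (.191,.214):
        P=np.array([.472,-.418,0])+R@[-.052,k,z]; print(nm,P.round(4),proj(a,P).round(1),proj(b,P).round(1))
cv2.imwrite('pics/g3.png',np.vstack([np.hstack([tile(a,355,220,120,100,10/3,rackbox(.472,-.418,np.radians(-88)))*1,tile(b,330,175,120,100,10/3,[])])]))
```

```text
t 11.5333 p [ 0.6392 -0.0457  0.3641] yang 1.9 open 0.69 gf 0.0 F [0.3 0.7 0.4] q [-14.  25.  69.  -0.  87. -16.]
[ 0.55  -0.363  0.36 ] -> [-10.475  -3.318   0.139] max 10.47
[ 0.55  -0.363  0.19 ] -> [-2.000e-03  8.000e-03  5.667e+00] max 5.67
scene blue [391 273  16  25 180] [398.1 286.1]
scene red [379 302  18  26 192] [387.  315.6]
top blue [371 226   5   6  23] [372.6 228.3]
top red [372 244   5   4  13] [373.8 245.8]
top red [373 251   8   6  27] [375.3 253.8]
yellow [ 0.5501 -0.3632  0.191 ] [408.6 258.7] [372.2 201.1]
yellow [ 0.5501 -0.3632  0.214 ] [411.1 252.8] [373.9 199.6]
blue [ 0.4702 -0.366   0.191 ] [398.2 284.7] [373.3 225.2]
blue [ 0.4702 -0.366   0.214 ] [400.6 278.9] [375.1 224.2]
red [ 0.3902 -0.3688  0.191 ] [386.5 313.8] [374.6 249.9]
red [ 0.3902 -0.3688  0.214 ] [388.8 308.3] [376.4 249.3]
```

View pics/g3.png

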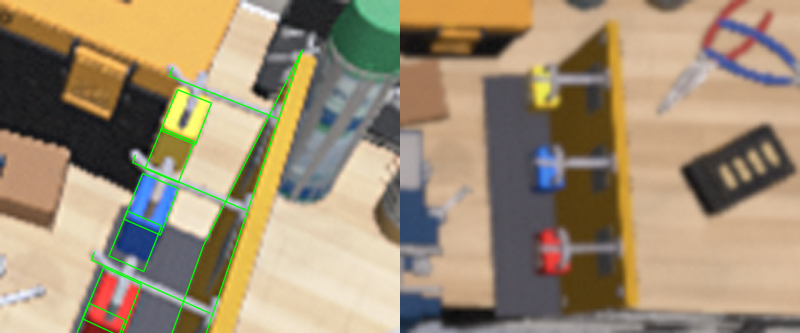

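Run:
```python
from ov import *
a,b=pickle.load(open('ab2.pkl','rb'))
cv2.imwrite('pics/g4.png',np.hstack([tile(a,270,150,170,130,2.35,[]),tile(b,240,115,170,130,2.35,[])]))
```

```text
(no output)
```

View pics/g4.png

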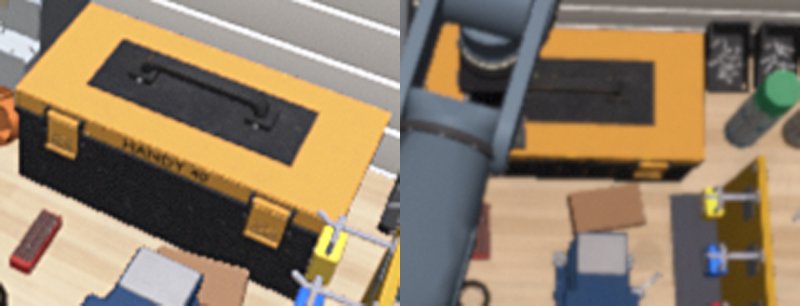

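Run:
```python
from ov import *
a,b=pickle.load(open('ab2.pkl','rb'))
S=lambda x,y:(x/560,y/420)
print(tri(a,S(412,238),b,S(369.8,183)),tri(a,S(414,243),b,S(369.8,183)))
for z in(.15,.2,.25):print(atz(b,S(369.8,183),z),atz(a,S(413.4,241.5),z))
# vise top : top px jaw tile(612,233)->
q=(240+212/2.35,115+240/2.35)
p=(270+160/2.35,150+255/2.35); print(tri(a,S(*p),b,S(*q)))
```

```text
(array([ 0.60787881, -0.35248466,  0.19954987]), np.float64(0.0037015562783606123)) (array([ 0.61441443, -0.35938834,  0.1773342 ]), np.float64(0.00027525864291474576))
[ 0.62158445 -0.36600531  0.15      ] [ 0.64295576 -0.35584895  0.15      ]
[ 0.60857848 -0.35414211  0.2       ] [ 0.5975604  -0.35711918  0.2       ]
[ 0.5955725  -0.34227892  0.25      ] [ 0.55216504 -0.35838942  0.25      ]
(array([ 0.49291032, -0.22291806,  0.16066694]), np.float64(0.01648001625609377))
```

Call:
move_arm --increments '[[[-0.873,-0.277,0],[0,0,0],0.38],[[-0.873,-0.277,0],[0,0,0],0.38],[[-0.873,-0.277,0],[0,0,0],0.38],[[-0.873,-0.277,0],[0,0,0],0.38],[[-0.873,-0.277,0],[0,0,0],0.38],[[-0.873,-0.277,0],[0,0,0],0.38],[[-0.873,-0.277,0],[0,0,0],0.38],[[-0.873,-0.277,0],[0,0,0],0.38],[[-0.873,-0.277,0],[0,0,0],0.38],[[-0.873,-0.277,0],[0,0,0],0.38],[[-0.873,-0.277,0],[0,0,0],0.38],[[-0.873,-0.277,0.14],[0,0,0],0.38],[[0,0,0.6],[0,0,0],0.38],[[0,0,0.8],[0,0,0],0.38],[[0,0,0.8],[0,0,0],0.38],[[0,0,0.8],[0,0,0],0.38],[[0,0,0.7],[0,0,0],0.38],[[0,0,0],[0,0,0],0.38]]'

```text
time_s: 13.13
position: [0.5482, -0.3589, 0.2439]
tcp_rot: [[-0.033, 0.999, -0.008], [0.999, 0.033, 0.008], [0.008, -0.008, -1.0]]
force: [-0.5, -0.7, -0.3]
opening: 0.617
grasp_force: 0.0
```

Run:
```python
from ov import *
plan((.550,-.363,.19))
a=capture('scene');b=capture('top')
cv2.imwrite('pics/g5.png',np.hstack([tile(a,350,170,120,130,10/3,[]),tile(b,310,140,120,130,10/3,[])]))
```

```text
t 13.1333 p [ 0.5482 -0.3589  0.2439] yang 1.9 open 0.617 gf 0.0 F [-0.5 -0.7 -0.3] q [-43.  32.  76.   0.  73. -45.]
[ 0.55  -0.363  0.19 ] -> [-0.154  0.07   1.793] max 1.79
```

View pics/g5.png

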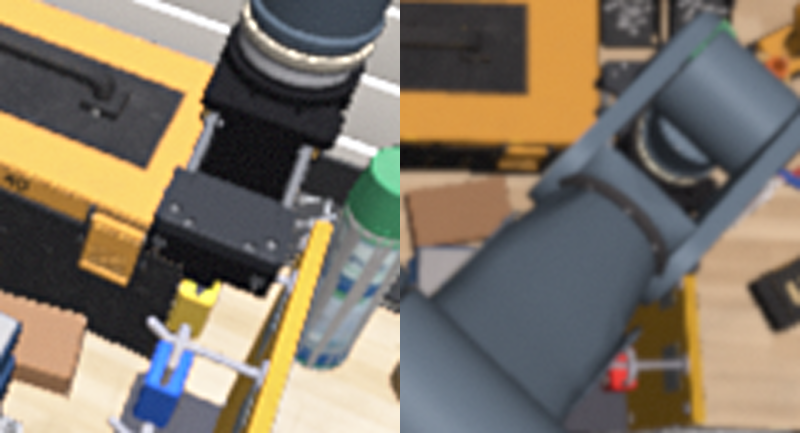

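Call:
move_arm --increments '[[[-0.14,0.07,0],[0,0,0],0.38],[[0,0,0.5],[0,0,0],0.38],[[0,0,0.5],[0,0,0],0.38],[[0,0,0.5],[0,0,0],0.38],[[0,0,0.29],[0,0,0],0.38],[[0,0,0],[0,0,0],0.38],[[0,0,0],[0,0,0],0.5],[[0,0,0],[0,0,0],0.6],[[0,0,0],[0,0,0],0.7],[[0,0,0],[0,0,0],0.7],[[0,0,0],[0,0,0],0.7]]'

```text
time_s: 14.15
position: [0.5529, -0.366, 0.1972]
tcp_rot: [[-0.033, 0.999, 0.001], [0.999, 0.033, -0.001], [-0.001, 0.001, -1.0]]
force: [-1.1, -0.5, 2.4]
opening: 0.476
grasp_force: 3.0
```

Call:
move_arm --increments '[[[0,0,0],[0,0,0],0.45],[[0,0,0.17],[0,0,0],0.45],[[0,0,0],[0,0,0],0.5],[[0,0,0],[0,0,0],0.6],[[0,0,0],[0,0,0],0.7],[[0,0,0],[0,0,0],0.8],[[0,0,0],[0,0,0],0.8],[[0,0,0],[0,0,0],0.8]]'

```text
time_s: 14.82
position: [0.5527, -0.3655, 0.1908]
tcp_rot: [[-0.033, 0.999, -0.0], [0.999, 0.033, 0.0], [0.0, -0.0, -1.0]]
force: [-0.3, 0.1, -1.3]
opening: 0.469
grasp_force: 28.8
```

Call:
move_arm --increments '[[[0,0,-0.25],[0,0,0],0.8],[[0,0,-0.25],[0,0,0],0.8],[[0,0,0],[0,0,0],0.8],[[0.5,0,0],[0,0,0],0.8],[[0.5,0,0],[0,0,0],0.8],[[0.5,0,0],[0,0,0],0.8],[[0.5,0,0],[0,0,0],0.8],[[0,0,0],[0,0,0],0.8],[[0,0,-0.8],[0,0,0],0.8],[[0,0,-0.8],[0,0,0],0.8],[[0,0,-0.8],[0,0,0],0.8],[[0,0,-0.8],[0,0,0],0.8],[[0.9,-0.05,0],[0,0,0],0.8],[[0.9,-0.05,0],[0,0,0],0.8],[[0.9,-0.05,0],[0,0,0],0.8],[[0.9,-0.05,0],[0,0,0],0.8],[[0.9,-0.05,0],[0,0,0],0.8],[[0.9,-0.05,0],[0,0,0],0.8]]'

```text
time_s: 16.32
position: [0.5359, -0.1424, 0.3021]
tcp_rot: [[-0.034, 0.999, 0.0], [0.999, 0.034, -0.0], [-0.0, 0.0, -1.0]]
force: [0.5, 0.9, -1.7]
opening: 0.474
grasp_force: 28.8
```

Run:
```python
from ov import *
plan((.492,.314,.29),(.492,.314,.046))
```

```text
t 16.3167 p [ 0.5359 -0.1424  0.3021] yang 1.9 open 0.474 gf 28.8 F [ 0.5  0.9 -1.7] q [-26.  20.  87.  -0.  74. -28.]
[0.492 0.314 0.29 ] -> [15.253 -0.95   0.397] max 15.25
[0.492 0.314 0.046] -> [ 3.000e-03 -2.000e-03  8.133e+00] max 8.13
```

Call:
move_arm --increments '[[[0.95,-0.06,0.02],[0,0,0],0.8],[[0.95,-0.06,0.02],[0,0,0],0.8],[[0.95,-0.06,0.02],[0,0,0],0.8],[[0.95,-0.06,0.02],[0,0,0],0.8],[[0.95,-0.06,0.02],[0,0,0],0.8],[[0.95,-0.06,0.02],[0,0,0],0.8],[[0.95,-0.06,0.02],[0,0,0],0.8],[[0.95,-0.06,0.02],[0,0,0],0.8],[[0.95,-0.06,0.02],[0,0,0],0.8],[[0.95,-0.06,0.02],[0,0,0],0.8],[[0.95,-0.06,0.02],[0,0,0],0.8],[[0.95,-0.06,0.02],[0,0,0],0.8],[[0.95,-0.06,0.02],[0,0,0],0.8],[[0.95,-0.06,0.02],[0,0,0],0.8],[[0.95,-0.06,0.02],[0,0,0],0.8],[[0.95,-0.06,0.02],[0,0,0],0.8],[[0,0,0.5],[0,0,0],0.8],[[0,0,0.9],[0,0,0],0.8],[[0,0,0.9],[0,0,0],0.8],[[0,0,0.9],[0,0,0],0.8]]'

```text
time_s: 17.98
position: [0.492, 0.3116, 0.1959]
tcp_rot: [[-0.035, 0.999, 0.002], [0.999, 0.035, 0.0], [0.0, 0.002, -1.0]]
force: [0.3, -0.6, -1.6]
opening: 0.474
grasp_force: 28.8
```

Run:
```python
from ov import *
plan((.492,.314,.046))
```

```text
t 17.9833 p [0.492  0.3116 0.1959] yang 2.0 open 0.474 gf 28.8 F [ 0.3 -0.6 -1.6] q [21. 29. 90. -0. 61. 19.]
[0.492 0.314 0.046] -> [ 0.08  -0.005  4.995] max 5.0
```

Call:
move_arm --increments '[[[0,0,0.9],[0,0,0],0.8],[[0,0,0.9],[0,0,0],0.8],[[0,0,0.9],[0,0,0],0.8],[[0,0,0.9],[0,0,0],0.8],[[0,0,0.8],[0,0,0],0.8],[[0,0,0.5],[0,0,0],0.8],[[0,0,0],[0,0,0],0.8],[[0,0,0],[0,0,0],0.35],[[0,0,0],[0,0,0],0.35],[[0,0,0],[0,0,0],0.35],[[0,0,0],[0,0,0],0.35],[[0,0,-0.7],[0,0,0],0.35],[[0,0,-0.9],[0,0,0],0.35],[[0,0,-0.9],[0,0,0],0.35],[[0,0,-0.9],[0,0,0],0.35],[[0,0,-0.9],[0,0,0],0.35],[[0,0,-0.9],[0,0,0],0.35],[[0,0,-0.9],[0,0,0],0.35],[[0,0,-0.9],[0,0,0],0.35],[[0,0,-0.9],[0,0,0],0.35]]'

```text
time_s: 19.65
position: [0.4921, 0.3107, 0.2892]
tcp_rot: [[-0.033, 0.999, 0.002], [0.999, 0.033, 0.001], [0.001, 0.002, -1.0]]
force: [1.3, -0.6, -0.9]
opening: 0.652
grasp_force: 0.0
```

Run:
```python
from ov import *
plan((.471,-.3665,.29),(.471,-.3665,.19))
```

```text
t 19.65 p [0.4921 0.3107 0.2892] yang 1.9 open 0.652 gf 0.0 F [ 1.3 -0.6 -0.9] q [21. 23. 84. -0. 73. 19.]
[ 0.471 -0.366  0.29 ] -> [-22.538  -1.453  -0.045] max 22.54
[ 0.471 -0.366  0.19 ] -> [-2.000e-03 -7.000e-03  3.333e+00] max 3.33
```

Call:
move_arm --increments '[[[-0.94,-0.06,0],[0,0,0],0.36],[[-0.94,-0.06,0],[0,0,0],0.36],[[-0.94,-0.06,0],[0,0,0],0.36],[[-0.94,-0.06,0],[0,0,0],0.36],[[-0.94,-0.06,0],[0,0,0],0.36],[[-0.94,-0.06,0],[0,0,0],0.36],[[-0.94,-0.06,0],[0,0,0],0.36],[[-0.94,-0.06,0],[0,0,0],0.36],[[-0.94,-0.06,0],[0,0,0],0.36],[[-0.94,-0.06,0],[0,0,0],0.36],[[-0.94,-0.06,0],[0,0,0],0.36],[[-0.94,-0.06,0],[0,0,0],0.36],[[-0.94,-0.06,0],[0,0,0],0.36],[[-0.94,-0.06,0],[0,0,0],0.36],[[-0.94,-0.06,0],[0,0,0],0.36],[[-0.94,-0.06,0],[0,0,0],0.36],[[-0.94,-0.06,0],[0,0,0],0.36],[[-0.94,-0.06,0],[0,0,0],0.36],[[-0.94,-0.06,0],[0,0,0],0.36],[[-0.94,-0.06,0],[0,0,0],0.36]]'

```text
time_s: 21.32
position: [0.4748, -0.2555, 0.2877]
tcp_rot: [[-0.033, 0.999, 0.002], [0.999, 0.033, -0.001], [-0.001, 0.002, -1.0]]
force: [0.9, 0.1, -0.3]
opening: 0.643
grasp_force: 0.0
```

Call:
move_arm --increments '[[[-0.94,-0.06,0],[0,0,0],0.36],[[-0.94,-0.06,0],[0,0,0],0.36],[[-0.94,-0.06,0],[0,0,0],0.36],[[-0.8,-0.06,0],[0,0,0],0.36],[[0,0,0],[0,0,0],0.36],[[0,0,0],[0,0,0],0.36]]'

```text
time_s: 21.82
position: [0.4712, -0.3639, 0.2872]
tcp_rot: [[-0.031, 1.0, 0.001], [1.0, 0.031, -0.001], [-0.001, 0.001, -1.0]]
force: [0.7, 1.0, 0.7]
opening: 0.643
grasp_force: 0.0
```

Run:
```python
from ov import *
plan((.472,-.3665,.19))
a=capture('scene');b=capture('top')
cv2.imwrite('pics/g6.png',np.vstack([np.hstack([tile(a,135,140,120,90,10/3,[]),tile(a,350,210,120,90,10/3,[])]),np.hstack([tile(b,140,150,120,90,10/3,[]),tile(b,330,170,120,90,10/3,[])])]))
```

```text
t 21.8167 p [ 0.4712 -0.3639  0.2872] yang 1.8 open 0.643 gf 0.0 F [0.7 1.  0.7] q [-48.  24.  82.   0.  74. -50.]
[ 0.472 -0.366  0.19 ] -> [-0.086  0.022  3.239] max 3.24
```

View pics/g6.png

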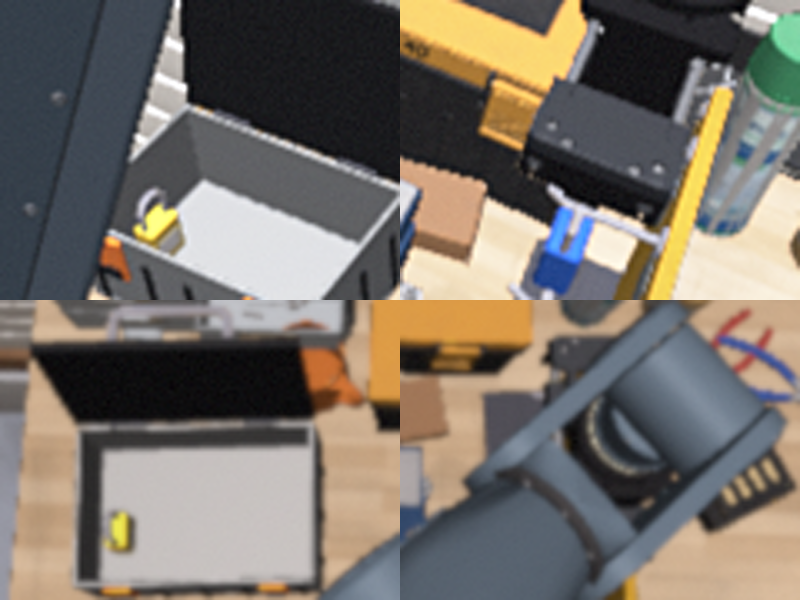

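Yellow lock stands in the case at about (160,225) in the crop, the lid is still open, and blue still hangs. Now blue.

Call:
move_arm --increments '[[[-0.08,0.02,0.5],[0,0,0],0.36],[[0,0,0.7],[0,0,0],0.36],[[0,0,0.7],[0,0,0],0.36],[[0,0,0.7],[0,0,0],0.36],[[0,0,0.6],[0,0,0],0.36],[[0,0,0],[0,0,0],0.36],[[0,0,0],[0,0,0],0.5],[[0,0,0],[0,0,0],0.6],[[0,0,0],[0,0,0],0.7],[[0,0,0],[0,0,0],0.8],[[0,0,0],[0,0,0],0.8],[[0,0,0],[0,0,0],0.8],[[0,0,0],[0,0,0],0.8]]'

```text
time_s: 23.0
position: [0.4728, -0.3658, 0.1917]
tcp_rot: [[-0.033, 0.999, 0.002], [0.999, 0.033, -0.002], [-0.002, 0.002, -1.0]]
force: [-0.9, 0.9, 5.5]
opening: 0.466
grasp_force: 28.8
```

Call:
move_arm --increments '[[[0,0,-0.25],[0,0,0],0.8],[[0,0,-0.25],[0,0,0],0.8],[[0,0,0],[0,0,0],0.8],[[0.5,0,0],[0,0,0],0.8],[[0.5,0,0],[0,0,0],0.8],[[0.5,0,0],[0,0,0],0.8],[[0.5,0,0],[0,0,0],0.8],[[0,0,0],[0,0,0],0.8],[[0,0,-0.8],[0,0,0],0.8],[[0,0,-0.8],[0,0,0],0.8],[[0,0,-0.8],[0,0,0],0.8],[[0,0,-0.8],[0,0,0],0.8],[[0.95,0.07,0],[0,0,0],0.8],[[0.95,0.07,0],[0,0,0],0.8],[[0.95,0.07,0],[0,0,0],0.8],[[0.95,0.07,0],[0,0,0],0.8],[[0.95,0.07,0],[0,0,0],0.8],[[0.95,0.07,0],[0,0,0],0.8],[[0.95,0.07,0],[0,0,0],0.8],[[0.95,0.07,0],[0,0,0],0.8]]'

```text
time_s: 24.67
position: [0.4791, -0.0751, 0.3015]
tcp_rot: [[-0.034, 0.999, 0.0], [0.999, 0.034, -0.0], [-0.0, 0.0, -1.0]]
force: [0.6, 0.6, -1.1]
opening: 0.468
grasp_force: 28.9
```

Run:
```python
from ov import *
plan((.492,.265,.29),(.492,.265,.046))
```

```text
t 24.6667 p [ 0.4791 -0.0751  0.3015] yang 1.9 open 0.468 gf 28.9 F [ 0.6  0.6 -1.1] q [-22.  14.  96.  -0.  71. -24.]
[0.492 0.265 0.29 ] -> [11.317  0.813  0.379] max 11.32
[0.492 0.265 0.046] -> [ 3.000e-03 -2.000e-03  8.133e+00] max 8.13
```

Call:
move_arm --increments '[[[0.94,0.07,0.03],[0,0,0],0.8],[[0.94,0.07,0.03],[0,0,0],0.8],[[0.94,0.07,0.03],[0,0,0],0.8],[[0.94,0.07,0.03],[0,0,0],0.8],[[0.94,0.07,0.03],[0,0,0],0.8],[[0.94,0.07,0.03],[0,0,0],0.8],[[0.94,0.07,0.03],[0,0,0],0.8],[[0.94,0.07,0.03],[0,0,0],0.8],[[0.94,0.07,0.03],[0,0,0],0.8],[[0.94,0.07,0.03],[0,0,0],0.8],[[0.94,0.07,0.03],[0,0,0],0.8],[[0.94,0.07,0.03],[0,0,0],0.8],[[0,0,0],[0,0,0],0.8],[[0,0,0.6],[0,0,0],0.8],[[0,0,0.9],[0,0,0],0.8],[[0,0,0.9],[0,0,0],0.8],[[0,0,0.9],[0,0,0],0.8]]'

```text
time_s: 26.08
position: [0.4932, 0.2622, 0.191]
tcp_rot: [[-0.034, 0.999, 0.001], [0.999, 0.034, -0.0], [-0.0, 0.001, -1.0]]
force: [0.2, -0.3, -2.5]
opening: 0.468
grasp_force: 30.4
```

Run:
```python
from ov import *
plan((.492,.265,.046))
```

```text
t 26.0833 p [0.4932 0.2622 0.191 ] yang 2.0 open 0.468 gf 30.4 F [ 0.2 -0.3 -2.5] q [17. 27. 94. -0. 59. 15.]
[0.492 0.265 0.046] -> [ 0.095 -0.043  4.834] max 4.83
```

Call:
move_arm --increments '[[[0,0,0.9],[0,0,0],0.8],[[0,0,0.9],[0,0,0],0.8],[[0,0,0.9],[0,0,0],0.8],[[0,0,0.9],[0,0,0],0.8],[[0,0,0.8],[0,0,0],0.8],[[0,0,0.4],[0,0,0],0.8],[[0,0,0],[0,0,0],0.8],[[0,0,0],[0,0,0],0.35],[[0,0,0],[0,0,0],0.35],[[0,0,0],[0,0,0],0.35],[[0,0,0],[0,0,0],0.35],[[0,0,-0.7],[0,0,0],0.35],[[0,0,-0.9],[0,0,0],0.35],[[0,0,-0.9],[0,0,0],0.35],[[0,0,-0.9],[0,0,0],0.35],[[0,0,-0.9],[0,0,0],0.35],[[0,0,-0.9],[0,0,0],0.35],[[0,0,-0.9],[0,0,0],0.35],[[0,0,-0.9],[0,0,0],0.35],[[0,0,-0.9],[0,0,0],0.35]]'

```text
time_s: 27.75
position: [0.493, 0.2621, 0.2873]
tcp_rot: [[-0.033, 0.999, 0.002], [0.999, 0.033, 0.001], [0.0, 0.002, -1.0]]
force: [0.4, 0.8, -0.5]
opening: 0.647
grasp_force: 0.0
```

Run:
```python
from ov import *
plan((.392,-.369,.29),(.392,-.369,.19))
```

```text
t 27.75 p [0.493  0.2621 0.2873] yang 1.9 open 0.647 gf 0.0 F [ 0.4  0.8 -0.5] q [17. 21. 87. -0. 72. 15.]
[ 0.392 -0.369  0.29 ] -> [-20.913  -4.068  -0.108] max 20.91
[ 0.392 -0.369  0.19 ] -> [-1.000e-03 -7.000e-03  3.333e+00] max 3.33
```

Call:
move_arm --increments '[[[-0.95,-0.185,0],[0,0,0],0.36],[[-0.95,-0.185,0],[0,0,0],0.36],[[-0.95,-0.185,0],[0,0,0],0.36],[[-0.95,-0.185,0],[0,0,0],0.36],[[-0.95,-0.185,0],[0,0,0],0.36],[[-0.95,-0.185,0],[0,0,0],0.36],[[-0.95,-0.185,0],[0,0,0],0.36],[[-0.95,-0.185,0],[0,0,0],0.36],[[-0.95,-0.185,0],[0,0,0],0.36],[[-0.95,-0.185,0],[0,0,0],0.36],[[-0.95,-0.185,0],[0,0,0],0.36],[[-0.95,-0.185,0],[0,0,0],0.36],[[-0.95,-0.185,0],[0,0,0],0.36],[[-0.95,-0.185,0],[0,0,0],0.36],[[-0.95,-0.185,0],[0,0,0],0.36],[[-0.95,-0.185,0],[0,0,0],0.36],[[-0.95,-0.185,0],[0,0,0],0.36],[[-0.95,-0.185,0],[0,0,0],0.36],[[-0.95,-0.185,0],[0,0,0],0.36],[[-0.95,-0.185,0],[0,0,0],0.36]]'

```text
time_s: 29.42
position: [0.4008, -0.3125, 0.2858]
tcp_rot: [[-0.033, 0.999, 0.001], [0.999, 0.033, -0.002], [-0.002, 0.001, -1.0]]
force: [0.3, 0.2, 0.2]
opening: 0.641
grasp_force: 0.0
```

Call:
move_arm --increments '[[[-0.95,-0.185,0],[0,0,0],0.36],[[-0.9,-0.185,0],[0,0,0],0.36],[[0,0,0],[0,0,0],0.36],[[0,0,0],[0,0,0],0.36]]'

```text
time_s: 29.75
position: [0.3917, -0.3682, 0.2853]
tcp_rot: [[-0.031, 1.0, 0.001], [1.0, 0.031, -0.001], [-0.001, 0.001, -1.0]]
force: [-0.0, -0.2, -0.2]
opening: 0.635
grasp_force: 0.0
```

Run:
```python
from ov import *
plan((.392,-.369,.19))
```

```text
t 29.75 p [ 0.3917 -0.3682  0.2853] yang 1.8 open 0.635 gf 0.0 F [-0.  -0.2 -0.2] q [-55.  19.  90.   0.  70. -57.]
[ 0.392 -0.369  0.19 ] -> [-0.025  0.007  3.178] max 3.18
```

Call:
move_arm --increments '[[[0,0,0.5],[0,0,0],0.36],[[0,0,0.7],[0,0,0],0.36],[[0,0,0.7],[0,0,0],0.36],[[0,0,0.7],[0,0,0],0.36],[[0,0,0.55],[0,0,0],0.36],[[0,0,0],[0,0,0],0.36],[[0,0,0],[0,0,0],0.5],[[0,0,0],[0,0,0],0.6],[[0,0,0],[0,0,0],0.7],[[0,0,0],[0,0,0],0.8],[[0,0,0],[0,0,0],0.8],[[0,0,0],[0,0,0],0.8],[[0,0,0],[0,0,0],0.8]]'

```text
time_s: 30.83
position: [0.3927, -0.3676, 0.1913]
tcp_rot: [[-0.033, 0.999, 0.002], [0.999, 0.033, -0.002], [-0.002, 0.002, -1.0]]
force: [-0.4, 1.3, 6.0]
opening: 0.466
grasp_force: 28.7
```

Call:
move_arm --increments '[[[0,0,-0.25],[0,0,0],0.8],[[0,0,-0.25],[0,0,0],0.8],[[0,0,0],[0,0,0],0.8],[[0.5,0,0],[0,0,0],0.8],[[0.5,0,0],[0,0,0],0.8],[[0.5,0,0],[0,0,0],0.8],[[0.5,0,0],[0,0,0],0.8],[[0,0,0],[0,0,0],0.8],[[0,0,-0.8],[0,0,0],0.8],[[0,0,-0.8],[0,0,0],0.8],[[0,0,-0.8],[0,0,0],0.8],[[0,0,-0.8],[0,0,0],0.8],[[0.95,0.22,0],[0,0,0],0.8],[[0.95,0.22,0],[0,0,0],0.8],[[0.95,0.22,0],[0,0,0],0.8],[[0.95,0.22,0],[0,0,0],0.8],[[0.95,0.22,0],[0,0,0],0.8],[[0.95,0.22,0],[0,0,0],0.8],[[0.95,0.22,0],[0,0,0],0.8],[[0.95,0.22,0],[0,0,0],0.8]]'

```text
time_s: 32.5
position: [0.4355, -0.0761, 0.3013]
tcp_rot: [[-0.033, 0.999, 0.001], [0.999, 0.033, -0.001], [-0.001, 0.001, -1.0]]
force: [0.3, -0.4, -1.5]
opening: 0.473
grasp_force: 28.7
```

Run:
```python
from ov import *
plan((.492,.219,.29),(.492,.219,.046))
```

```text
t 32.5 p [ 0.4355 -0.0761  0.3013] yang 1.9 open 0.473 gf 28.7 F [ 0.3 -0.4 -1.5] q [-24.  10. 101.  -0.  69. -26.]
[0.492 0.219 0.29 ] -> [9.767 2.213 0.372] max 9.77
[0.492 0.219 0.046] -> [ 6.000e-03 -6.000e-03  8.133e+00] max 8.13
```

Call:
move_arm --increments '[[[0.9,0.2,0.03],[0,0,0],0.8],[[0.9,0.2,0.03],[0,0,0],0.8],[[0.9,0.2,0.03],[0,0,0],0.8],[[0.9,0.2,0.03],[0,0,0],0.8],[[0.9,0.2,0.03],[0,0,0],0.8],[[0.9,0.2,0.03],[0,0,0],0.8],[[0.9,0.2,0.03],[0,0,0],0.8],[[0.9,0.2,0.03],[0,0,0],0.8],[[0.9,0.2,0.03],[0,0,0],0.8],[[0.9,0.2,0.03],[0,0,0],0.8],[[0.75,0.2,0.03],[0,0,0],0.8],[[0,0,0],[0,0,0],0.8],[[0,0,0.7],[0,0,0],0.8],[[0,0,0.9],[0,0,0],0.8],[[0,0,0.9],[0,0,0],0.8],[[0,0,0.9],[0,0,0],0.8]]'

```text
time_s: 33.83
position: [0.4917, 0.2168, 0.1885]
tcp_rot: [[-0.034, 0.999, 0.002], [0.999, 0.034, -0.0], [-0.0, 0.002, -1.0]]
force: [0.9, -0.1, -0.9]
opening: 0.47
grasp_force: 28.8
```

Run:
```python
from ov import *
plan((.492,.219,.046))
```

```text
t 33.8333 p [0.4917 0.2168 0.1885] yang 1.9 open 0.47 gf 28.8 F [ 0.9 -0.1 -0.9] q [12. 26. 97. -0. 57. 10.]
[0.492 0.219 0.046] -> [0.074 0.007 4.751] max 4.75
```

Call:
move_arm --increments '[[[0,0,0.9],[0,0,0],0.8],[[0,0,0.9],[0,0,0],0.8],[[0,0,0.9],[0,0,0],0.8],[[0,0,0.9],[0,0,0],0.8],[[0,0,0.75],[0,0,0],0.8],[[0,0,0.35],[0,0,0],0.8],[[0,0,0],[0,0,0],0.8],[[0,0,0],[0,0,0],0.35],[[0,0,0],[0,0,0],0.35],[[0,0,0],[0,0,0],0.35],[[0,0,0],[0,0,0],0.35],[[0,0,-0.7],[0,0,0],0.35],[[0,0,-0.9],[0,0,0],0.35],[[0,0,-0.9],[0,0,0],0.35],[[0,0,-0.9],[0,0,0],0.35],[[0,0,-0.9],[0,0,0],0.35],[[0,0,-0.9],[0,0,0],0.35],[[0,0,-0.9],[0,0,0],0.35],[[0,0,-0.9],[0,0,0],0.35],[[0,0,-0.9],[0,0,0],0.35]]'

```text
time_s: 35.5
position: [0.4911, 0.2171, 0.2878]
tcp_rot: [[-0.033, 0.999, 0.002], [0.999, 0.033, 0.0], [0.0, 0.002, -1.0]]
force: [-0.6, -0.8, -0.5]
opening: 0.652
grasp_force: 0.0
```

Run:
```python
from ov import *
plan((.42,-.038,.1))
a=capture('scene');b=capture('top');pickle.dump((a,b),open('ab3.pkl','wb'))
np.set_printoptions(precision=3,suppress=True)
for n,z in (('hex_center',.012),('tape_center',.0095)):
    for nm,c in (('s',a),('t',b)):
        for d in pinpoint(c,n)[:2]: print(n,nm,round(d['confidence'],2),np.array(d['xy'])*[560,420],atz(c,d['xy'],z))
# colour masks
for nm,c in (('s',a),('t',b)):
    hsv=cv2.cvtColor(c['img'],cv2.COLOR_RGB2HSV)
    for col,m in (('hex',cv2.inRange(hsv,(0,90,40),(5,255,200))|cv2.inRange(hsv,(170,90,40),(180,255,200))),('tape',cv2.inRange(hsv,(0,0,0),(180,255,60)))):
        m=m.copy();x0,x1=(235,320);y0,y1=(200,310) 
        k=np.zeros_like(m);k[y0:y1,x0:x1]=m[y0:y1,x0:x1]
        cnts,_=cv2.findContours(k,cv2.RETR_EXTERNAL,cv2.CHAIN_APPROX_NONE)
        for q in cnts:
            if cv2.contourArea(q)<40: continue
            r=cv2.minAreaRect(q);bx=cv2.boxPoints(r)
            u=lambda p:((p[0]+.5)/560,(p[1]+.5)/420)
            W=np.array([atz(c,u(p),.02 if col=='hex' else .019)[:2] for p in bx])
            print(nm,col,r,'area',cv2.contourArea(q),'ctr',W.mean(0),'edges',np.diff(W[:3],axis=0).tolist())
cv2.imwrite('pics/g7.png',np.vstack([np.hstack([tile(a,135,140,120,90,10/3,[]),tile(a,220,220,120,90,10/3,[])]),np.hstack([tile(b,140,150,120,90,10/3,[]),tile(b,220,185,120,90,10/3,[])])]))
```

```text
t 35.5 p [0.4911 0.2171 0.2878] yang 1.9 open 0.652 gf 0.0 F [-0.6 -0.8 -0.5] q [12. 19. 90. -0. 71. 10.]
[ 0.42  -0.038  0.1  ] -> [-8.42  -2.666  6.253] max 8.42
hex_center t 0.7 [281.288 221.718] [ 0.5   -0.07   0.012]
tape_center s 0.55 [261.8   281.106] [ 0.416 -0.037  0.009]
tape_center t 0.44 [269.976 243.306] [ 0.419 -0.031  0.01 ]
s hex ((287.5599670410156, 263.91998291015625), (9.999999046325684, 29.199996948242188), 36.869895935058594) area 77.0 ctr [ 0.497 -0.074] edges [[0.09563469115729606, -0.00134226508155183], [-0.006768648688914025, -0.030532754852525046]]
s tape ((262.5, 278.0), (18.0, 17.0), 90.0) area 255.0 ctr [ 0.42  -0.038] edges [[0.024741148705794747, -0.04080855574719133], [-0.049294793202500076, -0.03082948279840081]]
s tape ((300.4411926269531, 216.7646942138672), (54.771156311035156, 30.6430606842041), 24.623563766479492) area 926.0 ctr [ 0.675 -0.015] edges [[0.12822416337798126, 0.030026452019419392], [-0.0068994174869068114, -0.18867901224457678]]
t hex ((280.4773254394531, 221.50100708007812), (23.20331382751465, 6.0846266746521), 87.39744567871094) area 118.0 ctr [ 0.498 -0.069] edges [[0.00173292755434018, -0.02237231564460969], [-0.08581143301062755, -0.006121208791037655]]
t tape ((277.0408630371094, 267.3463134765625), (84.21068572998047, 6.549720287322998), 3.5763344764709473) area 263.5 ctr [ 0.331 -0.061] edges [[0.02331541259788822, -0.00034392589852261235], [-0.009734424492536198, -0.3029362548317862]]
```

View pics/g7.png

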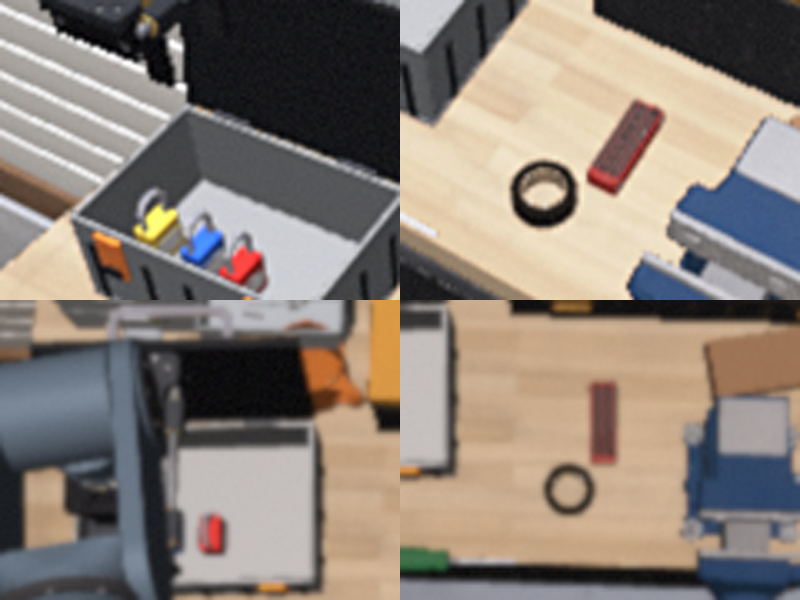

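Run:
```python
from ov import *
np.set_printoptions(precision=3,suppress=True)
a,b=pickle.load(open('ab3.pkl','rb'))
T=lambda x,y:((220+(x-400)/3.333+.3)/560,(185+(y-300)/3.333+.3)/420)
Sx=lambda x,y:((220+(x-400)/3.333+.3)/560,(220+y/3.333+.3)/420)
print('knobL upper',tri(a,Sx(675,220),b,T(688,435)))
print('jaw corner near-left(front)',tri(a,Sx(740,170),b,T(718,455)),'back-left',tri(a,Sx(768,122),b,T(718,400)))
for z in (.08,.1,.12,.16): print(z,atz(b,T(685,430),z),atz(b,T(712,400),z))
```

```text
knobL upper (array([ 0.479, -0.152, -0.001]), np.float64(0.03420105858358831))
jaw corner near-left(front) (array([ 0.454, -0.189,  0.127]), np.float64(0.008504207614900562)) back-left (array([ 0.511, -0.188,  0.119]), np.float64(0.004294585842335699))
0.08 [ 0.483 -0.155  0.08 ] [ 0.516 -0.183  0.08 ]
0.1 [ 0.48  -0.154  0.1  ] [ 0.512 -0.181  0.1  ]
0.12 [ 0.477 -0.152  0.12 ] [ 0.509 -0.179  0.12 ]
0.16 [ 0.471 -0.149  0.16 ] [ 0.502 -0.176  0.16 ]
```

Call:
move_arm --increments '[[[0,0,0],[0,0,0.0577],0],[[0,0,0],[0,0,0.0577],0],[[0,0,0],[0,0,0.0577],0],[[0,0,0],[0,0,0.0577],0],[[0,0,0],[0,0,0.0577],0],[[0,0,0],[0,0,0.0577],0],[[0,0,0],[0,0,0.0577],0],[[0,0,0],[0,0,0.0577],0],[[0,0,0],[0,0,0.0577],0],[[0,0,0],[0,0,0.0577],0],[[0,0,0],[0,0,0.0577],0],[[0,0,0],[0,0,0.0577],0],[[0,0,0],[0,0,0.0577],0],[[0.05,0.9,0],[0,0,0],0],[[0.05,0.9,0],[0,0,0],0],[[0.05,0.9,0],[0,0,0],0],[[0.05,0.9,0],[0,0,0],0],[[0.05,0.9,0],[0,0,0],0],[[0.05,0.9,0],[0,0,0],0],[[0.05,0.9,0],[0,0,0],0]]'

```text
time_s: 37.47
position: [0.5072, 0.0275, 0.2836]
tcp_rot: [[0.999, 0.033, -0.004], [0.033, -0.999, 0.001], [-0.004, -0.001, -1.0]]
force: [0.1, 0.0, 0.2]
opening: 0.999
grasp_force: 0.0
```

Run:
```python
from ov import *
plan((.512,-.052,.1),(.512,-.052,.006))
```

```text
t 37.4667 p [0.5072 0.0275 0.2836] yang -88.1 open 0.999 gf 0.0 F [0.1 0.  0.2] q [-10.  17.  94.  -0.  69.  79.]
[ 0.512 -0.052  0.1  ] -> [0.095 2.657 6.119] max 6.12
[ 0.512 -0.052  0.006] -> [1.100e-02 2.000e-03 3.133e+00] max 3.13
```

Call:
move_arm --increments '[[[0.05,0.9,0.3],[0,0,0],0],[[0.05,0.9,0.5],[0,0,0],0],[[0,0.85,0.5],[0,0,0],0],[[0,0,0.9],[0,0,0],0],[[0,0,0.9],[0,0,0],0],[[0,0,0.9],[0,0,0],0],[[0,0,0.9],[0,0,0],0],[[0,0,0.9],[0,0,0],0],[[0,0,0],[0,0,0],0]]'

```text
time_s: 38.22
position: [0.509, -0.0495, 0.1057]
tcp_rot: [[0.999, 0.033, -0.013], [0.033, -0.999, 0.004], [-0.013, -0.005, -1.0]]
force: [-1.6, 0.6, 0.8]
opening: 1.004
grasp_force: 0.0
```

Run:
```python
from ov import *
plan((.512,-.052,.006))
```

```text
t 38.2167 p [ 0.509  -0.0495  0.1057] yang -88.1 open 1.004 gf 0.0 F [-1.6  0.6  0.8] q [-18.  32. 104.  -0.  45.  70.]
[ 0.512 -0.052  0.006] -> [0.139 0.103 3.322] max 3.32
```

Call:
move_arm --increments '[[[0.05,0.05,0.7],[0,0,0],0],[[0,0,0.8],[0,0,0],0],[[0,0,0.8],[0,0,0],0],[[0,0,0.7],[0,0,0],0],[[0,0,0.1],[0,0,0],0],[[0,0,0],[0,0,0],0],[[0,0,0],[0,0,0],0]]'

```text
time_s: 38.8
position: [0.516, -0.0523, 0.0191]
tcp_rot: [[0.999, 0.033, 0.001], [0.033, -0.999, -0.0], [0.001, 0.0, -1.0]]
force: [0.4, -0.2, -0.5]
opening: 1.0
grasp_force: 0.0
```

Call:
move_arm --increments '[[[0,0,0.42],[0,0,0],0],[[0,0,0],[0,0,0],0],[[0,0,0],[0,0,0],0.3],[[0,0,0],[0,0,0],0.5],[[0,0,0],[0,0,0],0.6],[[0,0,0],[0,0,0],0.7],[[0,0,0],[0,0,0],0.8],[[0,0,0],[0,0,0],0.9],[[0,0,0],[0,0,0],0.9],[[0,0,0],[0,0,0],0.9],[[0,0,0],[0,0,0],0.9],[[0,0,0],[0,0,0],0.9]]'

```text
time_s: 39.8
position: [0.5161, -0.0527, 0.0059]
tcp_rot: [[0.999, 0.033, 0.001], [0.033, -0.999, -0.001], [0.001, 0.001, -1.0]]
force: [1.1, -3.0, 2.9]
opening: 0.355
grasp_force: 28.8
```

Call:
move_arm --increments '[[[0,0,-0.5],[0,0,0],0.9],[[0,0,-0.9],[0,0,0],0.9],[[0,0,-0.9],[0,0,0],0.9],[[0,0,-0.9],[0,0,0],0.9],[[0,0,-0.9],[0,0,0],0.9],[[0,0,-0.9],[0,0,0],0.9],[[0,0,-0.9],[0,0,0],0.9],[[0,0,-0.9],[0,0,0],0.9],[[0.12,-0.94,0],[0,0,0],0.9],[[0.12,-0.94,0],[0,0,0],0.9],[[0.12,-0.94,0],[0,0,0],0.9],[[0.12,-0.94,0],[0,0,0],0.9],[[0.12,-0.94,0],[0,0,0],0.9],[[0.12,-0.94,0],[0,0,0],0.9],[[0.12,-0.94,0],[0,0,0],0.9],[[0,0,0],[0,0,0],0.9]]'

```text
time_s: 41.13
position: [0.5326, 0.151, 0.2086]
tcp_rot: [[0.999, 0.037, -0.003], [0.037, -0.999, 0.003], [-0.003, -0.003, -1.0]]
force: [0.5, -1.4, -1.2]
opening: 0.351
grasp_force: 28.7
```

Run:
```python
from ov import *
plan((.534,.145,.044))
a=capture('scene');b=capture('top')
for nm,c in (('s',a),('t',b)):
    print([(round(d['confidence'],2),np.array(d['xy'])*[560,420]) for d in pinpoint(c,'hex_center')[:2]])
```

```text
t 41.1333 p [0.5326 0.151  0.2086] yang -87.9 open 0.351 gf 28.7 F [ 0.5 -1.4 -1.2] q [ 4. 26. 93.  0. 61. 92.]
[0.534 0.145 0.044] -> [0.052 0.22  5.487] max 5.49
[(0.81, array([221.2  , 180.894]))]
[]
```

Call:
move_arm --increments '[[[0.05,0.15,0.5],[0,0,0],0.9],[[0,0,0.9],[0,0,0],0.9],[[0,0,0.9],[0,0,0],0.9],[[0,0,0.9],[0,0,0],0.9],[[0,0,0.9],[0,0,0],0.9],[[0,0,0.9],[0,0,0],0.9],[[0,0,0.4],[0,0,0],0.9],[[0,0,0],[0,0,0],0.9],[[0,0,0],[0,0,0],0.45],[[0,0,0],[0,0,0],0.45],[[0,0,0],[0,0,0],0.45],[[0,0,0],[0,0,0],0.45],[[0,0,-0.7],[0,0,0],0.45],[[0,0,-0.9],[0,0,0],0.45],[[0,0,-0.9],[0,0,0],0.45],[[0,0,-0.9],[0,0,0],0.45],[[0,0,-0.9],[0,0,0],0.45],[[0,0,-0.9],[0,0,0],0.45],[[0,0,-0.9],[0,0,0],0.3],[[0,0,-0.9],[0,0,0],0.3]]'

```text
time_s: 43.0
position: [0.5355, 0.1415, 0.2604]
tcp_rot: [[0.999, 0.033, 0.002], [0.033, -0.999, 0.0], [0.002, -0.0, -1.0]]
force: [0.7, -0.4, 0.0]
opening: 0.631
grasp_force: 0.0
```

Run:
```python
from ov import *
np.set_printoptions(precision=3,suppress=True)
plan((.42,-.035,.2))
a=capture('scene');b=capture('top')
for n,z in (('hex_center',.017),('tape_center',.0095)):
  for nm,c in (('s',a),('t',b)):
    print(n,nm,[(round(d['confidence'],2),np.array(d['xy'])*[560,420],atz(c,d['xy'],z)) for d in pinpoint(c,n)[:2]])
```

```text
t 43.0 p [0.535 0.141 0.26 ] yang -88.1 open 0.631 gf 0.0 F [ 0.7 -0.4  0. ] q [ 3. 22. 90. -0. 68. 91.]
[ 0.42  -0.035  0.2  ] -> [-4.049  5.753  2.003] max 5.75
hex_center s [(0.39, array([230.888, 230.58 ]), array([0.515, 0.14 , 0.017]))]
hex_center t [(0.5, array([225.512, 212.982]), array([0.525, 0.137, 0.017]))]
tape_center s [(0.72, array([261.52, 279.09]), array([ 0.421, -0.032,  0.009])), (0.49, array([232.904, 137.088]), array([0.913, 0.422, 0.009]))]
tape_center t [(0.7, array([272.104, 239.4  ]), array([ 0.434, -0.038,  0.01 ]))]
```

Call:
move_arm --increments '[[[-0.58,0.82,0],[0,0,0],0],[[-0.58,0.82,0],[0,0,0],0],[[-0.58,0.82,0.3],[0,0,0],0],[[-0.58,0.82,0.4],[0,0,0],0],[[-0.58,0.82,0.5],[0,0,0],0],[[-0.58,0.82,0.5],[0,0,0],0],[[-0.58,0.82,0.5],[0,0,0],0],[[0,0,0.9],[0,0,0],0],[[0,0,0.9],[0,0,0],0],[[0,0,0.9],[0,0,0],0],[[0,0,0.9],[0,0,0],0],[[0,0,0.8],[0,0,0],0],[[0,0,0.3],[0,0,0],0],[[0,0,0],[0,0,0],0],[[0,0,0],[0,0,0],0]]'

```text
time_s: 44.55
position: [0.4185, -0.0343, 0.0496]
tcp_rot: [[0.999, 0.033, -0.004], [0.033, -0.999, 0.001], [-0.003, -0.001, -1.0]]
force: [-0.5, -0.1, -0.6]
opening: 1.002
grasp_force: 0.0
```

Run:
```python
from ov import *
plan((.421,-.035,.005))
```

```text
t 44.55 p [ 0.4185 -0.0343  0.0496] yang -88.1 open 1.002 gf 0.0 F [-0.5 -0.1 -0.6] q [-20.  35. 119.  -0.  26.  68.]
[ 0.421 -0.035  0.005] -> [0.087 0.028 1.487] max 1.49
```

Call:
move_arm --increments '[[[0.05,0,0.5],[0,0,0],0],[[0,0,0.6],[0,0,0],0],[[0,0,0.33],[0,0,0],0],[[0,0,0],[0,0,0],0],[[0,0,0],[0,0,0],0.2],[[0,0,0],[0,0,0],0.4],[[0,0,0],[0,0,0],0.5],[[0,0,0],[0,0,0],0.6],[[0,0,0],[0,0,0],0.6],[[0,0,0],[0,0,0],0.6],[[0,0,0],[0,0,0],0.6]]'

```text
time_s: 45.47
position: [0.4214, -0.0346, 0.0082]
tcp_rot: [[0.999, 0.033, 0.001], [0.033, -0.999, -0.0], [0.001, 0.0, -1.0]]
force: [0.5, 1.2, 5.3]
opening: 0.634
grasp_force: 30.0
```

Call:
move_arm --increments '[[[0,0,-0.5],[0,0,0],0.6],[[0,0,-0.9],[0,0,0],0.6],[[0,0,-0.9],[0,0,0],0.6],[[0,0,-0.9],[0,0,0],0.6],[[0,0,-0.9],[0,0,0],0.6],[[0,0,-0.9],[0,0,0],0.6],[[0,0,-0.9],[0,0,0],0.6],[[0,0,-0.9],[0,0,0],0.6],[[0,0,-0.9],[0,0,0],0.6],[[0.47,-0.88,0],[0,0,0],0.6],[[0.47,-0.88,0],[0,0,0],0.6],[[0.47,-0.88,0],[0,0,0],0.6],[[0.47,-0.88,0],[0,0,0],0.6],[[0.47,-0.88,0],[0,0,0],0.6],[[0.47,-0.88,0],[0,0,0],0.6],[[0.47,-0.88,0],[0,0,0],0.6],[[0.47,-0.88,0],[0,0,0],0.6],[[0.47,-0.88,0],[0,0,0],0.6],[[0.47,-0.88,0],[0,0,0],0.6],[[0,0,0],[0,0,0],0.6]]'

```text
time_s: 47.13
position: [0.5554, 0.2383, 0.2383]
tcp_rot: [[0.999, 0.037, 0.003], [0.037, -0.999, 0.003], [0.003, -0.003, -1.0]]
force: [1.2, 0.5, 0.3]
opening: 0.632
grasp_force: 30.0
```

Run:
```python
from ov import *
plan((.552,.235,.045))
a=capture('scene')
print([(round(d['confidence'],2),np.array(d['xy'])*[560,420]) for d in pinpoint(a,'tape_center')[:2]])
```

```text
t 47.1333 p [0.5554 0.2383 0.2383] yang -87.9 open 0.632 gf 30.0 F [1.2 0.5 0.3] q [ 13.  28.  84.   0.  68. 100.]
[0.552 0.235 0.045] -> [-0.137  0.125  6.444] max 6.44
[(0.57, array([203.28 , 154.686]))]
```

Call:
move_arm --increments '[[[-0.13,0.1,0.5],[0,0,0],0.6],[[0,0,0.9],[0,0,0],0.6],[[0,0,0.9],[0,0,0],0.6],[[0,0,0.9],[0,0,0],0.6],[[0,0,0.9],[0,0,0],0.6],[[0,0,0.9],[0,0,0],0.6],[[0,0,0.9],[0,0,0],0.6],[[0,0,0.4],[0,0,0],0.6],[[0,0,0],[0,0,0],0.6],[[0,0,0],[0,0,0],0.15],[[0,0,0],[0,0,0],0.15],[[0,0,0],[0,0,0],0.15],[[0,0,0],[0,0,0],0.15],[[0,0,-0.7],[0,0,0],0.15],[[0,0,-0.9],[0,0,0],0.15],[[0,0,-0.9],[0,0,0],0.15],[[0,0,-0.9],[0,0,0],0.15],[[0,0,-0.9],[0,0,0],0.15],[[0,0,-0.9],[0,0,0],0.15],[[0,0,-0.9],[0,0,0],0.15]]'

```text
time_s: 48.9
position: [0.5495, 0.2309, 0.2354]
tcp_rot: [[0.999, 0.033, 0.002], [0.033, -0.999, 0.0], [0.002, -0.0, -1.0]]
force: [0.8, 0.2, -0.7]
opening: 0.851
grasp_force: 0.0
```

Call:
move_arm --increments '[[[0,0,-0.35],[0,0,-0.0577],0.15],[[0,0,-0.35],[0,0,-0.0577],0.15],[[0,0,-0.35],[0,0,-0.0577],0.15],[[0,0,-0.35],[0,0,-0.0577],0.15],[[0,0,-0.35],[0,0,-0.0577],0.15],[[0,0,-0.35],[0,0,-0.0577],0.15],[[0,0,-0.35],[0,0,-0.0577],0.15],[[0,0,-0.35],[0,0,-0.0577],0.15],[[0,0,-0.35],[0,0,-0.0577],0.55],[[0,0,-0.35],[0,0,-0.0577],0.55],[[0,0,-0.35],[0,0,-0.0577],0.55],[[0,0,-0.35],[0,0,-0.0577],0.55],[[0,0,0],[0,0,-0.0577],0.55],[[0,0.85,0],[0,0,0],0.55],[[0,0.85,0],[0,0,0],0.55],[[0,0.85,0],[0,0,0],0.55],[[0,0.85,0],[0,0,0],0.55],[[0,0.85,0],[0,0,0],0.55],[[0,0,0],[0,0,0],0.55]]'

```text
time_s: 50.48
position: [0.6809, 0.2343, 0.3583]
tcp_rot: [[-0.032, 0.999, 0.004], [0.999, 0.032, -0.0], [-0.0, 0.004, -1.0]]
force: [0.6, -0.9, -0.6]
opening: 0.452
grasp_force: 0.0
```

Run:
```python
from ov import *
plan((.680,.230,.219))
a=capture('scene');b=capture('top')
cv2.imwrite('pics/g8.png',np.vstack([np.hstack([tile(a,135,140,120,90,10/3,[]),tile(a,220,220,120,90,10/3,[])]),np.hstack([tile(b,140,150,120,90,10/3,[]),tile(b,330,170,120,90,10/3,[])])]))
```

```text
t 50.4833 p [0.6809 0.2343 0.3583] yang 1.8 open 0.452 gf 0.0 F [ 0.6 -0.9 -0.6] q [10. 33. 56. -0. 91.  8.]
[0.68  0.23  0.219] -> [-0.142 -0.052  4.643] max 4.64
```

View pics/g8.png

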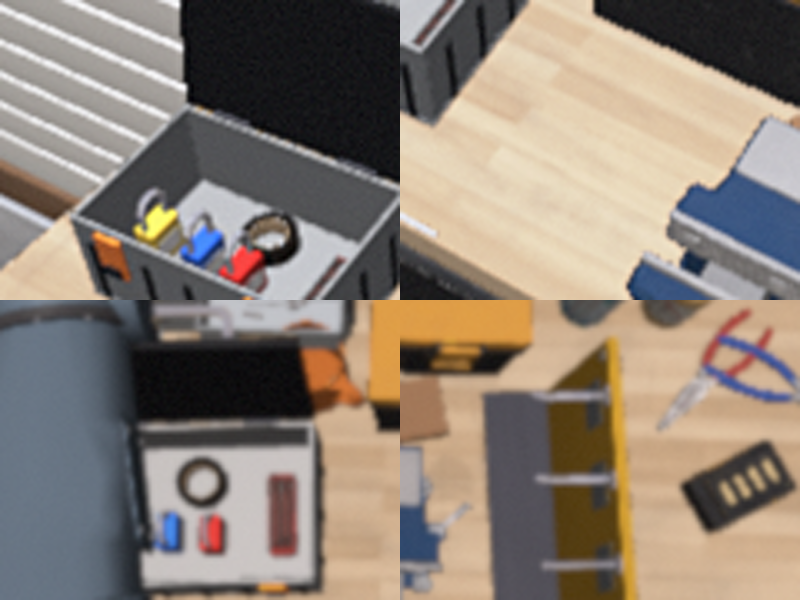

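All three locks, the tape and the hex set are in the case, and the rack hooks are empty. Next I grip the handle.

Call:
move_arm --increments '[[[-0.05,-0.03,0.6],[0,0,0],0.55],[[0,0,0.8],[0,0,0],0.55],[[0,0,0.8],[0,0,0],0.55],[[0,0,0.8],[0,0,0],0.55],[[0,0,0.8],[0,0,0],0.55],[[0,0,0.7],[0,0,0],0.55],[[0,0,0],[0,0,0],0.55],[[0,0,0],[0,0,0],0.7],[[0,0,0],[0,0,0],0.8],[[0,0,0],[0,0,0],0.9],[[0,0,0],[0,0,0],1],[[0,0,0],[0,0,0],1],[[0,0,0],[0,0,0],1],[[0,0,0],[0,0,0],1]]'

```text
time_s: 51.75
position: [0.6766, 0.2336, 0.2248]
tcp_rot: [[-0.034, 0.999, 0.002], [0.999, 0.034, 0.0], [0.0, 0.002, -1.0]]
force: [0.4, 0.5, 3.2]
opening: 0.101
grasp_force: 30.0
```

Call:
move_arm --increments '[[[0,-0.4,-0.2],[0,0,0],1],[[0,-0.4,-0.2],[0,0,0],1],[[0,-0.43,-0.12],[0,0,0],1],[[0,-0.43,-0.12],[0,0,0],1],[[0,-0.45,-0.05],[0,0,0],1],[[0,-0.45,-0.05],[0,0,0],1],[[0,-0.45,0.03],[0,0,0],1],[[0,-0.45,0.03],[0,0,0],1],[[0,-0.44,0.11],[0,0,0],1],[[0,-0.44,0.11],[0,0,0],1],[[0,-0.41,0.19],[0,0,0],1],[[0,-0.41,0.19],[0,0,0],1]]'

```text
time_s: 52.75
position: [0.5236, 0.2264, 0.2275]
tcp_rot: [[-0.034, 0.999, 0.007], [0.999, 0.034, -0.004], [-0.004, 0.007, -1.0]]
force: [4.0, -5.2, -0.5]
opening: 0.104
grasp_force: 29.9
```

Call:
move_arm --increments '[[[0,-0.37,0.25],[0,0,0],1],[[0,-0.37,0.25],[0,0,0],1],[[0,-0.32,0.31],[0,0,0],1],[[0,-0.32,0.31],[0,0,0],1],[[0,-0.26,0.37],[0,0,0],1],[[0,-0.26,0.37],[0,0,0],1],[[0,-0.2,0.4],[0,0,0],1],[[0,-0.2,0.4],[0,0,0],1],[[0,0,0.05],[0,0,0],1],[[0,0,0],[0,0,0],1]]'

```text
time_s: 53.58
position: [0.4552, 0.2249, 0.146]
tcp_rot: [[-0.035, 0.999, 0.006], [0.999, 0.035, -0.002], [-0.002, 0.006, -1.0]]
force: [1.5, -5.5, 3.3]
opening: 0.1
grasp_force: 30.1
```

Call:
move_arm --increments '[[[0,0,0.07],[0,0,0],1],[[0,0,0.07],[0,0,0],1],[[0,0,0.05],[0,0,0],1],[[0,0,0],[0,0,0],1]]'

```text
time_s: 53.92
position: [0.4552, 0.2252, 0.1449]
tcp_rot: [[-0.035, 0.999, 0.007], [0.999, 0.035, -0.001], [-0.002, 0.007, -1.0]]
force: [-6.1, -6.2, 38.7]
opening: 0.104
grasp_force: 30.1
```

Call:
move_arm --increments '[[[0,0,-0.12],[0,0,0],1],[[0,0,0],[0,0,0],0.5],[[0,0,0],[0,0,0],0.5],[[0,0,0],[0,0,0],0.5],[[0,0,0],[0,0,0],0.5],[[0,0,-0.5],[0,0,0],0.5],[[0,0,-0.9],[0,0,0],0.5],[[0,0,-0.9],[0,0,0],0.5],[[0,0,-0.9],[0,0,0],0.5],[[0,0,-0.9],[0,0,0],0.5],[[0,0,-0.9],[0,0,0],0.5],[[-0.9,0,0],[0,0,0],0.5],[[-0.9,0,0],[0,0,0],0.5],[[-0.9,0,0],[0,0,0],0.5],[[-0.9,0,0],[0,0,0],0.5],[[-0.9,0,0],[0,0,0],0.5],[[-0.9,0,0],[0,0,0],0.5],[[-0.9,0,0],[0,0,0],0.5],[[-0.9,0,0],[0,0,0],0.5],[[-0.9,0,0],[0,0,0],0.5]]'

```text
time_s: 55.58
position: [0.4601, -0.0177, 0.2921]
tcp_rot: [[-0.034, 0.999, -0.002], [0.999, 0.034, 0.001], [0.001, -0.001, -1.0]]
force: [0.5, -0.9, -0.1]
opening: 0.502
grasp_force: 0.0
```

Run:
```python
from ov import *
plan()
a=capture('scene');b=capture('top')
a0,b0=pickle.load(open('ab.pkl','rb'))
# compare lid region with the initial (shut) picture
for nm,c,c0,(x0,y0,x1,y1) in (('s',a,a0,(155,165,255,245)),('t',b,b0,(155,180,245,245))):
    d=cv2.absdiff(c['img'],c0['img'])[y0:y1,x0:x1].max(2); print(nm,'changed px',(d>40).sum(),'of',d.size,'bbox',cv2.boundingRect((d>40).astype(np.uint8)))
    T=c['img'][y0:y1,x0:x1][10:50,30:80]; r=cv2.matchTemplate(c0['img'][y0:y1,x0:x1],T,cv2.TM_CCOEFF_NORMED); print(cv2.minMaxLoc(r))
print(pinpoint(a,'lid_handle')[:1])
```

```text
t 55.5833 p [ 0.4601 -0.0177  0.2921] yang 1.9 open 0.502 gf 0.0 F [ 0.5 -0.9 -0.1] q [-16.  12.  99.   0.  68. -18.]
s changed px 850 of 8000 bbox (1, 0, 99, 70)
(-0.6698485016822815, 0.689789354801178, (9, 35), (30, 10))
t changed px 812 of 5850 bbox (61, 0, 29, 65)
(-0.35530146956443787, 0.9527193307876587, (40, 25), (30, 10))
[{'xy': [0.3412, 0.4867], 'confidence': 0.68}]
```

```bash
python3 -c "
from rig import *
print(hand_in())"
```

```text
the job is handed in; nothing more can be done
None
```

The kit is packed and handed in at about 56 s: all three padlocks, the red hex-key set and the black tape are in the case, and the lid is pressed down to its stop with the arm clear. I confirmed the contents by picture before closing, but judged the lid shut from the contact force and an image comparison, as my picture views were used up.

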